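# Open the seal-stone chest and prop its lid on the stay rod

## Task

Open the wooden chest and prop its lid: lift the lid by its bar handle and lay it right back against its stop. Then take the stay rod folded along the lid's right edge by the red sleeve of its peg, bring rod and lid forward together and feel gently along the steel rail on the chest's right side until the rod's pin finds the holding hole, and seat it fully home, up to its collar, so that the lid stands propped by itself. Never force the rod or let the lid drop, and leave the notebook, tape roll and loupe where they are.

Things in the scene. Friction and masses are not known exactly. Their poses are not given: they have to be found in the camera images.
- chest: light wooden chest fixed to the table, 185 (x) x 200 (y) x 88 mm to its rim, walls 10 mm, brass corners; stones lie inside. Origin: centre of its underside, on the table. Its x axis points to the hinged (far) side, y to its left, z up. A steel rail for the stay rod runs along x outside its right wall.
- lid_hinge (a point): middle of the lid's hinge line, which runs along the chest's y axis at chest x = +92.5 mm, z = 88 mm (the rim, and the lid's underside when shut)
- lid (a joint): opening angle of the lid (rad): 0 shut, 1.57 upright, stop at 1.70. The lid (0.35 to 0.6 kg, 185 mm from hinge to front edge, 10 mm thick) swings freely: it falls shut when let go below 1.57 and rests by itself against the stop above that. With the pin seated it stands at about 0.90 to 0.95.
- lid_handle (a point): middle of the lid's steel bar handle: round bar 9 mm thick, 100 mm long along the chest's y, 36 mm ahead of the lid's front edge (221 mm from the hinge line, 6 mm above the plane of the lid's underside when shut), joined to the lid by a bar at each end. Its frame turns with the lid: z up when shut.
- stay_rod: steel stay rod, 8 mm thick, hinged to the lid's right edge. Origin on its pivot: parallel to the hinge line, 140 mm from it along the lid, 5.5 mm above the plane of the lid's underside, at chest y = -114 mm. x axis along the rod to its free end; folded, that points to the hinge line. It swings off the lid (down) by up to 2.6 rad in that plane; a stiff pivot (0.04 N m) keeps it where left.
- rod_grip (a point): middle of the red sleeve (14 mm in diameter, 36 mm long, along the chest's y) on the peg that stands off the rod to the right, 80 mm from the rod's pivot: this point is 48 mm outside the rod. Grip it from above across the chest's x; the rod then turns in the grip. An end flange 17 mm in diameter closes the sleeve.
- rod_tip (a point): round tip of the rod's free end, 157 mm from the pivot: below a collar (16 mm in diameter, its lower face 145 mm from the pivot) the rod ends in a pin 12 mm long, 7 mm in diameter. Collar home on the rail: tip 12 mm below the rail's top. The rod may bear on rail and chest with at most 25 N.
- rail_middle (a point): on the top face of the steel rail, 58 mm above the table, at chest x = -2.5, y = -114 mm. The rail is a flat, smooth plate along chest x, 6 mm thick, 27 mm wide, with one square through hole 11 x 11 mm. It is screwed on through slots: the hole's centre lies up to 12 mm ahead of or behind this point along x, not measured: feel or look for it. Plate: 30 mm ahead of the hole, 40 mm behind.
- order_pad: black notebook, 148 x 110 x 16 mm, lying loose on the card mat to the left; origin centre of its underside
- tape_roll: roll of cream tape, 100 mm across, 25 mm high, lying loose to the right; origin centre of its underside
- loupe: black eye loupe, 38 mm across, 30 mm high, standing loose to the left; origin centre of its underside

How it is judged:
By the outcome, as a careful person would: the job done as asked, in the order asked, and still so for the second after the job is handed in, with the robot touching nothing.
It also fails if it takes over 72 s, if anything falls off the work surface, if the arm or the gripper's body presses on something with over 40 N, if the wrist force passes 120 N, or if a joint passes its speed limit or range.

## Robot

A 7-joint arm with a two-finger parallel gripper is mounted at the origin on a cart in front of the work surface, level with it; the furniture and walls round the work are solid. World frame = base frame: x ahead of the robot, y to its left, z up, the work surface at z = 0. Lengths are in m, angles in rad, forces in N, time in s.
With the tool pointing down it reaches from about 0.35 to 0.9 m from the base axis. Payload 8.1 kg.
Tool frame: the origin (TCP) lies midway between the tips of the shut fingers; the grasp point (between the pads) lies 19 mm behind it; z points along the fingers, y is the direction in which the jaws open and shut (so a half turn about z gives the same grasp; the last joint's range is limited). The gripper opens to 92 mm and grips with 3 to 60 N. Pads are 19 mm wide; open, the fingers measure 130 mm over their backs; the gripper's body (75 mm by 190 mm) begins 47 mm behind the grasp point.
Start: joints at [-1.325, 0.434, 0.025, 1.573, -0.012, 1.134, -0.075], TCP at [0.214, 0.587, 0.227] pointing down, gripper open.
Joint ranges: [-2.62, 2.62], [-0.44, 2.09], [-1.27, 1.32], [0.08, 2.57], [-1.32, 4.46], [0.12, 2], [-2.74, 2.74]. Speed limits (rad/s): [2.22, 2.22, 3.01, 3.01, 3.14, 3.14, 3.14].

## Interface

Orientations are given as a rotation vector (axis times angle).
In Python, from cell import arm gives the robot as it stands. The module is installed in compiled form; this text tells all that it offers.
- The arm moves only by the tool jog_arm, never from a script. Its argument "increments" is a list of rows, each an object with "slide": the shift along the tool's x, y, z in mm, a list of three; "roll": the turn about the tool's z in rad; "gripper": the opening, from 0 (shut) to 1 (fully open). In form: [{"slide": [x, y, z], "roll": roll, "gripper": gripper}, ...]. A call has exactly 10 rows; each row is the pose to reach, as a shift and turn from the pose commanded when the call began, along the tool's axes at that moment; what a row does not reach only later rows make up. A row lasts 1/12 s, in which the tool goes at most 41.7 mm and 7.16 degrees, less where a joint would pass 70% of its speed; a pose out of reach is approached as far as the arm can. A call with a gripper value outside its range is refused whole. The fingers move at their own pace and stop on an object; "newtons" is the grip in N (left out, the last holds). Time passes only in rows, so rows that repeat a pose let the fingers close, or fill a call up. It gives the time, the measured TCP pose, the force and the opening at its end, in the units of the state.
- arm.observe(): the state, without advancing time (a new reading comes with each control period).
- arm.get_image(name): name is "scene" or "top"; returns a dict with "frame" (480x640x3 uint8, blue, green, red), "depth" (480x640 float32, m along the optical axis (not along the pixel's ray), 0 where there is no reading), "intrinsics" (3x3 intrinsics, pixels), "R" (3x3) and "t" (3): a world point X has camera coordinates R X + t. Camera axes: x right, y down, z forward; pixel columns grow to the right and rows downward; lengths in m; the calibration is good to about 2 mm. A picture is of the moment at which its call begins.
- arm.sign_off(): hands the job in, once; it reports no verdict.
The state is a dict: "clock": time; "joints": joint angles; "dq": joint speeds; "joint_efforts": joint torques, N m; "position": TCP position; "ee_rot": TCP orientation; "force": force on the tool from outside, world axes, zero at the start; "ft_torque": the same for the moment, N m; "width": opening from 0.0 (shut) to 1.0 (fully open).
Only numpy, scipy, OpenCV 4.12 (cv2) and the standard library are available. Lean on these libraries where they do the work, as an engineer would, in place of code of your own. Each camera call takes 0.05 s, during which the arm holds its last target.

## Working session

There is one attempt and no reset: what is moved stays moved. The work goes in short steps, Python scripts to look and compute and a tool call to move; the robot and the scene stay as the last step left them, time stands still between calls to the robot, and variables do not carry over. Pictures are saved under pics/ and viewed, and the job is handed in when it is done.

Besides the shell and the picture viewer there is one more tool, called as a command line: name --argument value ..., lists and objects as JSON in quotes. jog_arm: Moves the arm, as the interface text tells. Its arguments: {"type":"object","properties":{"increments":{"type":"array"},"newtons":{"type":"number"}},"required":["increments"]}

```bash
mkdir -p pics; ls
python3 - <<'E'
from cell import arm
import cv2,numpy as np,pickle
print(arm.observe())
for n in ["scene","top"]:
    d=arm.get_image(n); cv2.imwrite(f"pics/{n}0.png",d["frame"]); pickle.dump(d,open(f"{n}0.pkl","wb")); print(d["intrinsics"],d["R"],d["t"])
E
```

```text
pics
{'clock': 0.0, 'joints': array([-1.32463469,  0.43523751,  0.02500902,  1.57411323, -0.01160472,
        1.13399226, -0.07508783]), 'dq': array([-9.62005254e-04,  2.64028823e-04,  7.15452710e-04,  2.27925935e-04,
       -1.21381084e-03,  8.27426426e-05,  6.86279150e-04]), 'joint_efforts': array([-3.70688440e-04, -6.67835212e+01,  9.85361896e-01, -3.14462543e+01,
       -6.04261877e-02,  4.28035890e-02,  1.89756834e-04]), 'position': array([0.21347944, 0.58685849, 0.22593013]), 'ee_rot': array([-5.45182820e-01, -3.09380042e+00,  2.51381999e-03]), 'force': array([0.41038052, 0.11135008, 0.16738351]), 'ft_torque': array([-0.01691685, -0.01384454, -0.01981072]), 'width': 0.996031616247894}
[[515.96659563   0.         315.56083816]
 [  0.         515.96659563 241.89928588]
 [  0.           0.           1.        ]] [[ 0.82742305 -0.56118418 -0.0210571 ]
 [-0.26211258 -0.35276012 -0.89825235]
 [ 0.49665691  0.74875404 -0.43897529]] [-0.44167274  0.27473187  1.00429356]
[[465.69179041   0.         320.26258489]
 [  0.         465.69179041 243.01836848]
 [  0.           0.           1.        ]] [[ 0.01970668 -0.99973095  0.01223452]
 [-0.98986985 -0.02123026 -0.14038146]
 [ 0.14060343 -0.00934413 -0.9900219 ]] [0.07716852 0.59400015 1.40041526]
```

View pics/scene0.png

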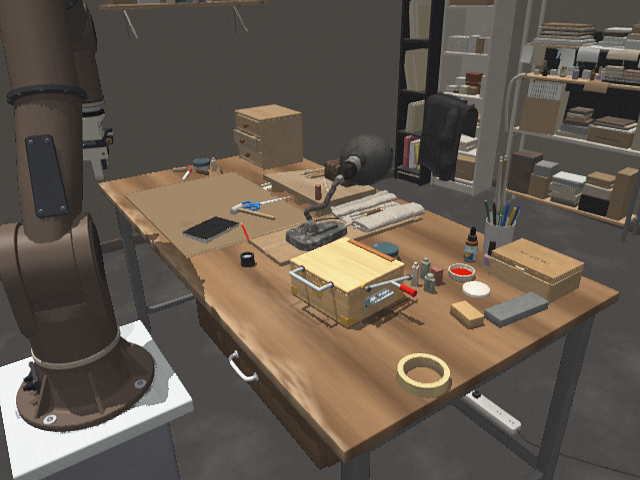

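View pics/top0.png

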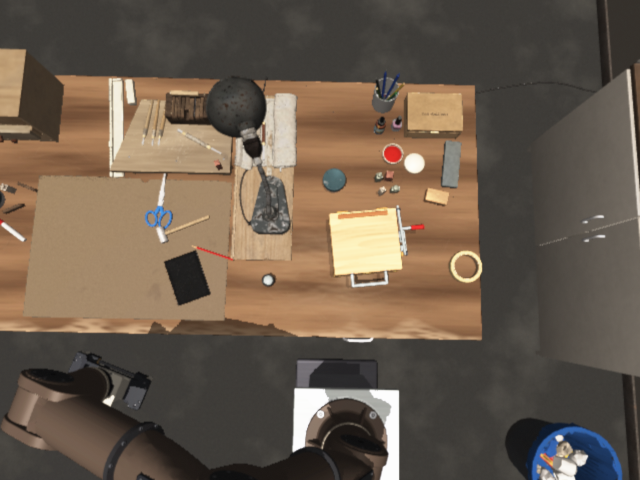

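The scene view shows the chest at about (350,280), with its handle at (310,280) and the red sleeve at (408,290). In the top view the chest is at (366,242), the handle at (369,280) and the sleeve at (414,227). I'll enlarge both.

Run:
```python
import cv2,pickle
t=pickle.load(open("top0.pkl","rb"))["frame"];s=pickle.load(open("scene0.pkl","rb"))["frame"]
cv2.imwrite("pics/tc0.png",cv2.resize(t[195:295,315:435],None,fx=6,fy=6,interpolation=cv2.INTER_CUBIC))
cv2.imwrite("pics/sc0.png",cv2.resize(s[225:335,280:430],None,fx=5.3,fy=5.3,interpolation=cv2.INTER_CUBIC))
```

```text
(no output)
```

View pics/tc0.png

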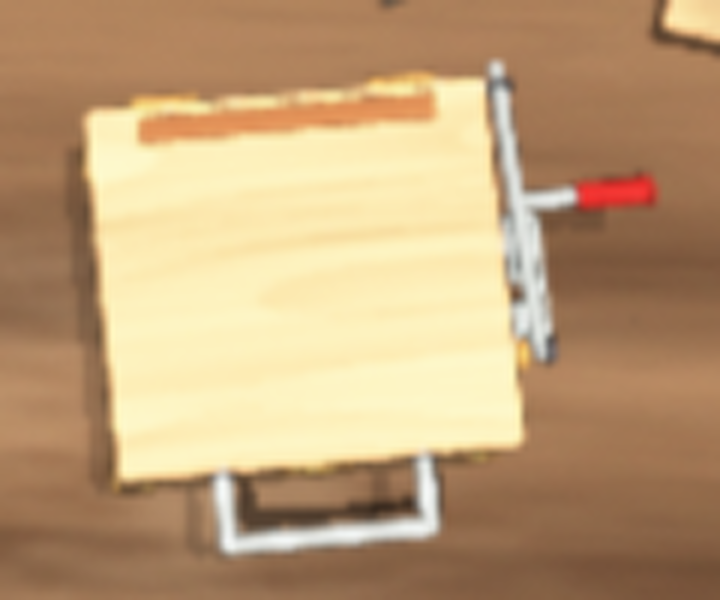

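View pics/sc0.png

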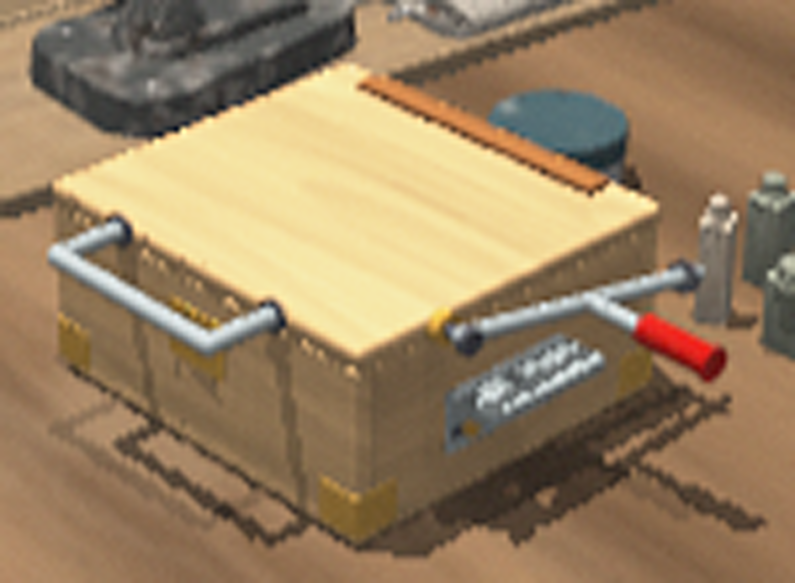

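```bash
cat > h.py <<'E'
import numpy as np,pickle
from scipy.optimize import least_squares
def proj(d,X):
    c=np.asarray(X)@d["R"].T+d["t"]; p=c@d["intrinsics"].T; return p[...,:2]/p[...,2:]
def c2w(p,X):
    X=np.asarray(X,float);c,s=np.cos(p[2]),np.sin(p[2]);R=np.array([[c,-s,0],[s,c,0],[0,0,1]])
    return X@R.T+np.array([p[0],p[1],0])
E
python3 - <<'E'
from h import *
t=pickle.load(open("top0.pkl","rb"));s=pickle.load(open("scene0.pkl","rb"))
L=[[.0925,.1,.098],[.0925,-.1,.098],[-.0925,-.1,.098],[-.0925,.1,.098],[-.1285,.05,.094],[-.1285,-.05,.094],[-0.0475+.08,-.114-.048,.0935]]
tp=np.array([[88,112],[492,80],[523,442],[118,482],[228,545],[434,525],[617,191]])/6+[315,195]-.4
sp=np.array([[345,65],[657,210],[360,355],[52,187],[55,252],[207,345],[680,345]])/5.3+[280,225]-.4
for use in ("both","top","scene"):
    def f(p):
        X=c2w(p,L); r=[]
        if use!="scene": r.append(proj(t,X)-tp)
        if use!="top": r.append(proj(s,X)-sp)
        return np.concatenate(r).ravel()
    r=least_squares(f,[.6,-.1,0],loss="soft_l1");print(use,r.x);print(np.round(f(r.x).reshape(-1,2),1).tolist())
# rail at scene, crop
E
```

```text
both [ 0.59354199 -0.0443069   0.1064701 ]
[[-0.1, 0.0], [-1.3, -0.1], [0.3, 0.6], [0.5, -0.2], [0.1, 0.1], [-0.5, 0.5], [0.2, -0.5], [0.9, 0.0], [0.7, -0.3], [-0.9, 0.3], [-0.1, -0.5], [0.3, 1.3], [-0.1, 0.6], [-0.3, -5.2]]
top [ 0.5937373  -0.04454674  0.1033703 ]
[[0.1, -0.1], [-1.1, -0.1], [0.3, 0.7], [0.5, -0.4], [0.1, -0.0], [-0.6, 0.5], [0.4, -0.4]]
scene [ 0.59332931 -0.04404954  0.11119624]
[[0.5, -0.0], [0.5, -0.5], [-0.8, 0.3], [-0.2, -0.4], [0.3, 1.4], [0.1, 0.7], [-0.3, -5.4]]
```

```bash
cat >> h.py <<'E'
CH=[0.5935,-0.0443,0.106]
def warp(d,fn,z=.058,x=(-.06,.06),y=(-.135,-.09),sc=6):
    import cv2
    # out: columns = chest x, rows = -y ; sc px/mm
    c=c2w(CH,[[x[0],y[1],z],[x[1],y[1],z],[x[1],y[0],z],[x[0],y[0],z]])
    w=int((x[1]-x[0])*1000*sc);h=int((y[1]-y[0])*1000*sc)
    M=cv2.getPerspectiveTransform(proj(d,c).astype(np.float32),np.float32([[0,0],[w,0],[w,h],[0,h]]))
    im=cv2.warpPerspective(d["frame"],M,(w,h),flags=cv2.INTER_CUBIC)
    for k in range(int(x[0]*1000),int(x[1]*1000)+1,10):
        px=int((k-x[0]*1000)*sc); cv2.line(im,(px,0),(px,8 if k else 20),(0,0,255),1)
    for k in range(int(y[0]*1000)+5,int(y[1]*1000),10):
        py=int((y[1]*1000-k)*sc); cv2.line(im,(0,py),(8,py),(0,0,255),1)
    cv2.imwrite(fn,im)
E
python3 - <<'E'
from h import *
warp(pickle.load(open("scene0.pkl","rb")),"pics/rs0.png")
warp(pickle.load(open("top0.pkl","rb")),"pics/rt0.png")
E
```

```text
(no output)
```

View pics/rs0.png

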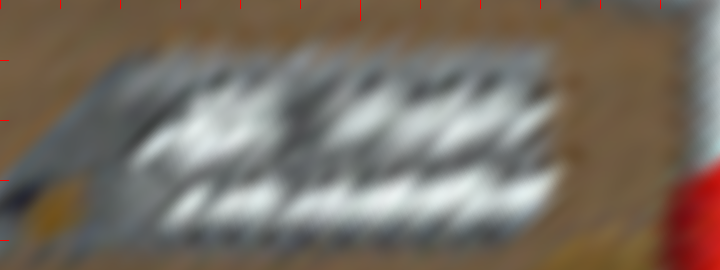

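View pics/rt0.png

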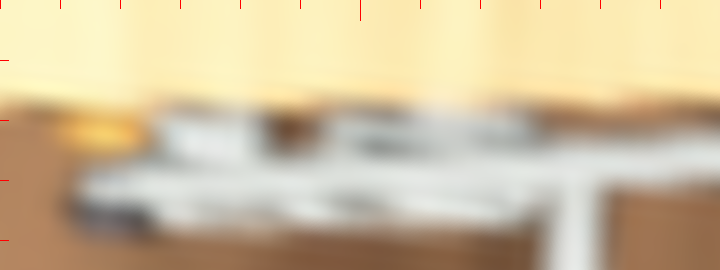

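```bash
cat >> h.py <<'E'
from scipy.spatial.transform import Rotation as Ro
H=np.array([.0925,.088])
def uv(th): return np.array([-np.cos(th),np.sin(th)]),np.array([np.sin(th),np.cos(th)])
def handle(th): u,n=uv(th); return H+.221*u+.006*n
def pivot(th): u,n=uv(th); return H+.140*u+.0055*n
def rod(th,ph,l): u,n=uv(th); return pivot(th)-l*(u*np.cos(ph)+n*np.sin(ph))
def P3(xz,y): return c2w(CH,[xz[0],y,xz[1]])
def tool(o,target): # target world TCP -> slide mm in tool frame from measured pose
    R=Ro.from_rotvec(o["ee_rot"]).as_matrix(); return R.T@(np.asarray(target)-o["position"])*1000
E
python3 - <<'E'
from h import *
from cell import arm
o=arm.observe();R=Ro.from_rotvec(o["ee_rot"]).as_matrix();print(R)
cx=np.array([np.cos(CH[2]),np.sin(CH[2]),0]); y=R.T@cx; print("roll needed",np.arctan2(-y[0],y[1]), "or pi off")
hd=P3(handle(0),0); print("handle",hd)
for z in (.16,.094-.014):
    print(tool(o,[hd[0],hd[1],z]))
E
```

```text
[[-9.39747837e-01  3.41868233e-01 -3.38619502e-04]
 [ 3.41868371e-01  9.39746881e-01 -1.34744135e-03]
 [-1.42430771e-04 -1.38201839e-03 -9.99999035e-01]]
roll needed 1.1158921947151348 or pi off
handle [ 0.46572124 -0.05789551  0.094     ]
[-457.42773269 -519.63672575   66.81963132]
[-457.41633823 -519.52616428  146.81955411]
```

jog_arm --increments '[{"slide": [-23, -26, 0], "roll": 0.11, "gripper": 0.22}, {"slide": [-55, -62, 0], "roll": 0.22, "gripper": 0.22}, {"slide": [-82, -93, 0], "roll": 0.33, "gripper": 0.22}, {"slide": [-110, -125, 0], "roll": 0.44, "gripper": 0.22}, {"slide": [-137, -156, 0], "roll": 0.56, "gripper": 0.22}, {"slide": [-165, -187, 0], "roll": 0.67, "gripper": 0.22}, {"slide": [-192, -218, 0], "roll": 0.78, "gripper": 0.22}, {"slide": [-220, -250, 0], "roll": 0.89, "gripper": 0.22}, {"slide": [-247, -281, 0], "roll": 1.0, "gripper": 0.22}, {"slide": [-275, -312, 0], "roll": 1.116, "gripper": 0.22}]' --newtons 20

```text
clock: 0.93
position: [0.363, 0.2038, 0.2267]
ee_rot: [-2.106, -2.33, 0.0]
force: [1.6, 0.8, -0.4]
width: 0.327
```

```bash
cat >> h.py <<'E'
def rollneed(o):
    R=Ro.from_rotvec(o["ee_rot"]).as_matrix();cx=np.array([np.cos(CH[2]),np.sin(CH[2]),0]); y=R.T@cx
    a=np.arctan2(-y[0],y[1]); return (a+np.pi/2)%np.pi-np.pi/2
E
python3 - <<'E'
from h import *
from cell import arm
o=arm.observe();print(o["clock"],o["position"],o["force"],rollneed(o),o["joints"])
hd=P3(handle(0),0)
for z in (.16,.094-.014): print(tool(o,[hd[0],hd[1],z]))
E
```

```text
0.9333 [0.36301237 0.20380476 0.22665157] [ 1.6320317   0.82129084 -0.37413682] -0.00518391776331617 [-0.9920321   0.07960165  0.38311982  2.06881678 -0.03585037  0.99932769
 -0.48979498]
[-270.72958087   75.86863915   66.54335174]
[-270.75475128   75.89294085  146.54334409]
```

jog_arm --increments '[{"slide": [-34, 9, 5], "roll": 0, "gripper": 0.22}, {"slide": [-68, 19, 12], "roll": 0, "gripper": 0.22}, {"slide": [-102, 28, 20], "roll": 0, "gripper": 0.22}, {"slide": [-136, 38, 28], "roll": 0, "gripper": 0.22}, {"slide": [-170, 47, 36], "roll": 0, "gripper": 0.22}, {"slide": [-204, 57, 44], "roll": 0, "gripper": 0.22}, {"slide": [-235, 66, 52], "roll": 0, "gripper": 0.22}, {"slide": [-260, 73, 60], "roll": 0, "gripper": 0.22}, {"slide": [-268, 76, 66], "roll": 0, "gripper": 0.22}, {"slide": [-268, 76, 66], "roll": 0, "gripper": 0.22}]'

```text
clock: 1.77
position: [0.4668, -0.0553, 0.1597]
ee_rot: [-2.106, -2.331, 0.003]
force: [-0.3, 0.6, -0.0]
width: 0.223
```

Run:
```python
from h import *
import cv2
from cell import arm
o=arm.observe();print(o["clock"],o["position"],o["force"],rollneed(o),o["width"])
hd=P3(handle(0),0)
for z in (.16,.094-.014): print(tool(o,[hd[0],hd[1],z]))
s=arm.get_image("scene"); f=s["frame"][190:330,250:430]; cv2.imwrite("pics/s1.png",cv2.resize(f,None,fx=4.2,fy=4.2,interpolation=cv2.INTER_CUBIC))
s=arm.get_image("top"); f=s["frame"][195:315,305:435]; cv2.imwrite("pics/t1.png",cv2.resize(f,None,fx=5,fy=5,interpolation=cv2.INTER_CUBIC))
```

```text
1.7667 [ 0.46682224 -0.05527505  0.15968169] [-0.29407758  0.61565153 -0.04991723] -0.004383895697721796 0.2225882778775307
[-2.49569382 -1.36165045 -0.31267443]
[-2.38517958 -1.23333678 79.68714633]
```

View pics/s1.png

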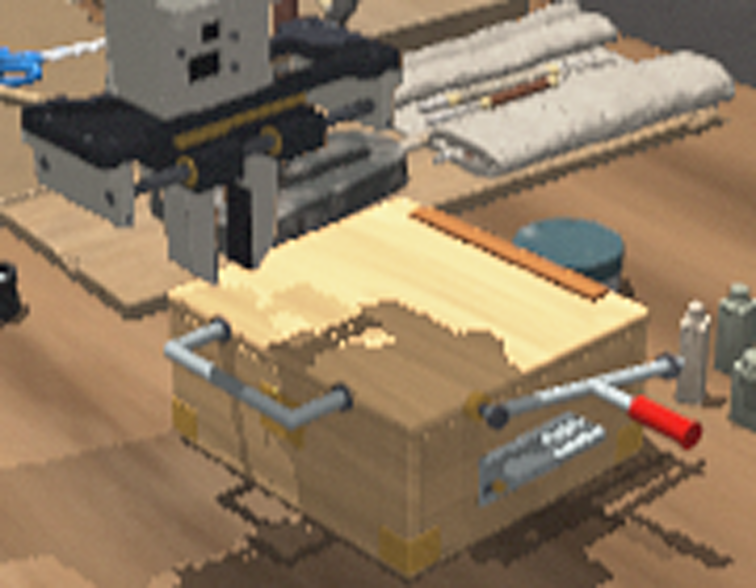

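View pics/t1.png

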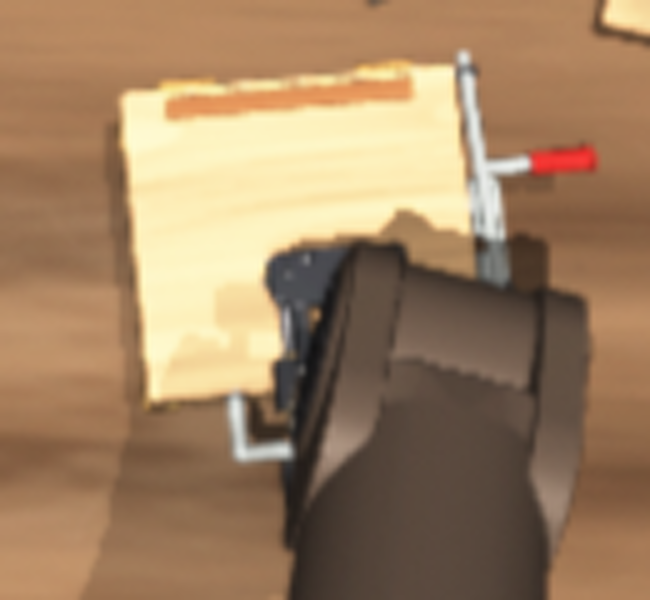

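jog_arm --increments '[{"slide": [-2, -1, 12], "roll": 0, "gripper": 0.22}, {"slide": [-2, -1, 28], "roll": 0, "gripper": 0.22}, {"slide": [-2, -1, 44], "roll": 0, "gripper": 0.22}, {"slide": [-2, -1, 56], "roll": 0, "gripper": 0.22}, {"slide": [-2, -1, 66], "roll": 0, "gripper": 0.22}, {"slide": [-2, -1, 74], "roll": 0, "gripper": 0.22}, {"slide": [-2, -1, 79], "roll": 0, "gripper": 0.22}, {"slide": [-2, -1, 79], "roll": 0, "gripper": 0.22}, {"slide": [-2, -1, 79], "roll": 0, "gripper": 0.22}, {"slide": [-2, -1, 79], "roll": 0, "gripper": 0.22}]'

```text
clock: 2.7
position: [0.4666, -0.0546, 0.0822]
ee_rot: [2.1, 2.335, 0.001]
force: [-0.7, 0.4, 0.3]
width: 0.223
```

Run:
```python
from h import *
import cv2
from cell import arm
o=arm.observe();print(o["clock"],o["position"],o["force"],rollneed(o),o["width"])
s=arm.get_image("scene"); f=s["frame"][190:330,250:430]; cv2.imwrite("pics/s2.png",cv2.resize(f,None,fx=4.2,fy=4.2,interpolation=cv2.INTER_CUBIC))
```

```text
2.7 [ 0.46661657 -0.05464464  0.0822152 ] [-0.71966038  0.38691706  0.30449151] -0.00011829214125302911 0.2230047825454145
```

View pics/s2.png

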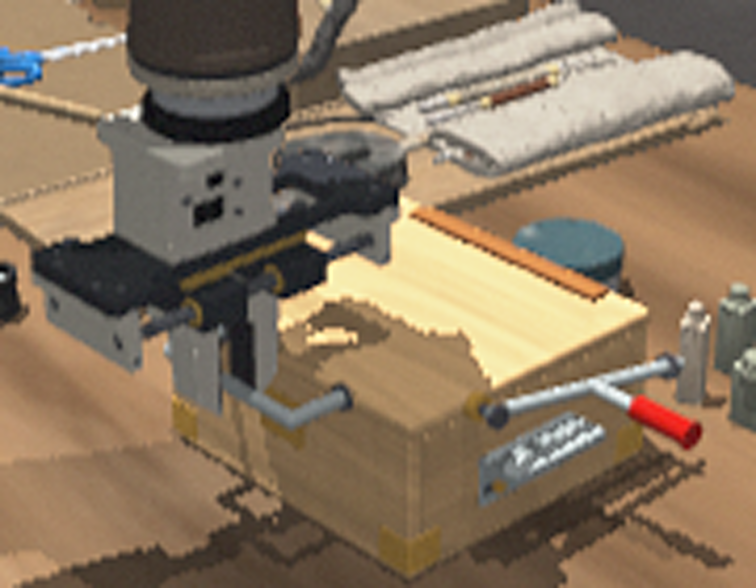

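The bar sits between the fingers at about (225,385), so I'll close on it.

jog_arm --increments '[{"slide": [0, 0, 0], "roll": 0, "gripper": 0.15}, {"slide": [0, 0, 0], "roll": 0, "gripper": 0.05}, {"slide": [0, 0, 0], "roll": 0, "gripper": 0.0}, {"slide": [0, 0, 0], "roll": 0, "gripper": 0.0}, {"slide": [0, 0, 0], "roll": 0, "gripper": 0.0}, {"slide": [0, 0, 0], "roll": 0, "gripper": 0.0}, {"slide": [0, 0, 0], "roll": 0, "gripper": 0.0}, {"slide": [0, 0, 0], "roll": 0, "gripper": 0.0}, {"slide": [0, 0, 0], "roll": 0, "gripper": 0.0}, {"slide": [0, 0, 0], "roll": 0, "gripper": 0.0}]' --newtons 20

```text
clock: 3.58
position: [0.4661, -0.0547, 0.0819]
ee_rot: [-2.101, -2.336, -0.0]
force: [-2.8, -0.6, 5.7]
width: 0.088
```

Run:
```python
from h import *
from cell import arm
o=arm.observe();print(o["clock"],o["position"],o["force"],rollneed(o),o["width"],o["width"]*92)
R=Ro.from_rotvec(o["ee_rot"]).as_matrix()
h0=P3(handle(0),0)
ths=np.linspace(0,1.7,31)
for th in ths: print(round(th,3),np.round(R.T@(P3(handle(th),0)-h0)*1000).tolist())
```

```text
3.5833 [ 0.46607287 -0.05468012  0.08194483] [-2.82622943 -0.55899129  5.72980652] -0.00017916562566822058 0.08767733809887539 8.066315105096535
0.0 [0.0, 0.0, 0.0]
0.057 [0.0, 1.0, -13.0]
0.113 [0.0, 2.0, -25.0]
0.17 [0.0, 4.0, -37.0]
0.227 [0.0, 7.0, -50.0]
0.283 [0.0, 10.0, -62.0]
0.34 [0.0, 15.0, -73.0]
0.397 [0.0, 19.0, -85.0]
0.453 [0.0, 25.0, -96.0]
0.51 [0.0, 31.0, -107.0]
0.567 [0.0, 38.0, -118.0]
0.623 [0.0, 45.0, -128.0]
0.68 [0.0, 53.0, -138.0]
0.737 [0.0, 61.0, -147.0]
0.793 [0.0, 70.0, -156.0]
0.85 [0.0, 80.0, -164.0]
0.907 [0.0, 89.0, -172.0]
0.963 [0.0, 100.0, -179.0]
1.02 [0.0, 110.0, -185.0]
1.077 [0.0, 121.0, -191.0]
1.133 [0.0, 133.0, -197.0]
1.19 [0.0, 144.0, -201.0]
1.247 [0.0, 156.0, -205.0]
1.303 [0.0, 168.0, -209.0]
1.36 [0.0, 181.0, -211.0]
1.417 [0.0, 193.0, -213.0]
1.473 [0.0, 205.0, -215.0]
1.53 [0.0, 218.0, -215.0]
1.587 [0.0, 230.0, -215.0]
1.643 [0.0, 243.0, -214.0]
1.7 [0.0, 255.0, -212.0]
```

jog_arm --increments '[{"slide": [0, 0, -6], "roll": 0, "gripper": 0.0}, {"slide": [0, 1, -13], "roll": 0, "gripper": 0.0}, {"slide": [0, 2, -25], "roll": 0, "gripper": 0.0}, {"slide": [0, 4, -37], "roll": 0, "gripper": 0.0}, {"slide": [0, 7, -50], "roll": 0, "gripper": 0.0}, {"slide": [0, 10, -62], "roll": 0, "gripper": 0.0}, {"slide": [0, 15, -73], "roll": 0, "gripper": 0.0}, {"slide": [0, 19, -85], "roll": 0, "gripper": 0.0}, {"slide": [0, 25, -96], "roll": 0, "gripper": 0.0}, {"slide": [0, 31, -107], "roll": 0, "gripper": 0.0}]'

```text
clock: 4.42
position: [0.4959, -0.0513, 0.1895]
ee_rot: [-2.1, -2.334, 0.002]
force: [-2.0, 0.4, -1.8]
width: 0.086
```

Run:
```python
from h import *
import cv2
from cell import arm
o=arm.observe();print(o["clock"],o["position"],o["force"],o["ft_torque"],rollneed(o),o["width"]*92)
s=arm.get_image("scene"); f=s["frame"][150:330,220:440]; cv2.imwrite("pics/s3.png",cv2.resize(f,None,fx=3.3,fy=3.3,interpolation=cv2.INTER_CUBIC))
```

```text
4.4167 [ 0.49587222 -0.05134006  0.18945556] [-1.95738353  0.3687758  -1.76591652] [-0.05047904  0.46527023 -0.00417485] -0.00033176587083283415 7.905385638748897
```

View pics/s3.png

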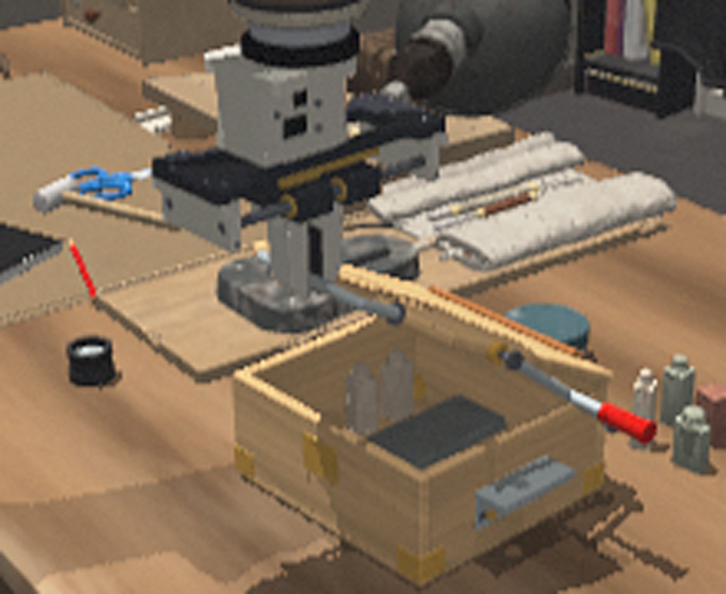

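The lid follows smoothly. The handle is in the grip at about (320,290), so I'll continue along the arc.

jog_arm --increments '[{"slide": [0, 7, -11], "roll": 0, "gripper": 0.0}, {"slide": [0, 14, -21], "roll": 0, "gripper": 0.0}, {"slide": [0, 22, -31], "roll": 0, "gripper": 0.0}, {"slide": [0, 30, -40], "roll": 0, "gripper": 0.0}, {"slide": [0, 39, -49], "roll": 0, "gripper": 0.0}, {"slide": [0, 49, -57], "roll": 0, "gripper": 0.0}, {"slide": [0, 58, -65], "roll": 0, "gripper": 0.0}, {"slide": [0, 69, -72], "roll": 0, "gripper": 0.0}, {"slide": [0, 79, -78], "roll": 0, "gripper": 0.0}, {"slide": [0, 90, -84], "roll": 0, "gripper": 0.0}]'

```text
clock: 5.3
position: [0.5854, -0.0415, 0.2746]
ee_rot: [-2.099, -2.334, 0.0]
force: [-7.4, 2.3, 11.2]
width: 0.088
```

Run:
```python
from h import *
from cell import arm
o=arm.observe();print(o["clock"],o["position"],o["force"],o["ft_torque"],rollneed(o),o["width"]*92)
h0=P3(handle(0),0);print("expected",np.array([.46607,-.05468,.08195])+P3(handle(1.077),0)-h0)
```

```text
5.3 [ 0.5854017  -0.04154057  0.27459555] [-7.36212679  2.2575204  11.23725179] [0.3450223  1.77589114 0.08630592] -0.0001548612317614495 8.091278049613827
expected [ 0.58692326 -0.04182136  0.27339314]
```

jog_arm --increments '[{"slide": [0, 12, -8], "roll": 0, "gripper": 0.0}, {"slide": [0, 23, -12], "roll": 0, "gripper": 0.0}, {"slide": [0, 35, -16], "roll": 0, "gripper": 0.0}, {"slide": [0, 47, -20], "roll": 0, "gripper": 0.0}, {"slide": [0, 60, -22], "roll": 0, "gripper": 0.0}, {"slide": [0, 72, -24], "roll": 0, "gripper": 0.0}, {"slide": [0, 84, -26], "roll": 0, "gripper": 0.0}, {"slide": [0, 97, -26], "roll": 0, "gripper": 0.0}, {"slide": [0, 103, -26], "roll": 0, "gripper": 0.0}, {"slide": [0, 109, -26], "roll": 0, "gripper": 0.0}]'

```text
clock: 6.13
position: [0.6953, -0.0297, 0.2991]
ee_rot: [-2.1, -2.336, -0.001]
force: [-0.9, 1.7, 1.4]
width: 0.091
```

Run:
```python
from h import *
from cell import arm
o=arm.observe();print(o["clock"],o["position"],o["force"],o["ft_torque"],rollneed(o),o["width"]*92)
h0=P3(handle(0),0);b=np.array([.46607,-.05468,.08195])-h0
for th in (1.5,1.55,1.6,1.65,1.7):print(th,b+P3(handle(th),0), tool(o,b+P3(handle(th),0)))
```

```text
6.1333 [ 0.69525009 -0.0296512   0.29911341] [-0.88657091  1.66351276  1.3774179 ] [0.45836612 0.35875985 0.01676758] 0.0005556394548631438 8.35710198969981
1.5 [ 0.67623578 -0.03231861  0.29682082] [ -0.63104289 -19.19034134   2.29077342]
1.55 [ 0.68722475 -0.0311494   0.29702698] [-0.63709231 -8.13932924  2.08549236]
1.6 [ 0.69821024 -0.02998056  0.29668057] [-0.64338354  2.90813161  2.43278827]
1.65 [ 0.70916478 -0.02881501  0.29578245] [-0.64990085 13.92442832  3.33179311]
1.7 [ 0.72006099 -0.02765566  0.29433486] [-0.65662796 24.88202588  4.78025982]
```

Forces are low at about 1.59 rad. Next I'll ease on to the stop.

jog_arm --increments '[{"slide": [0, 4, 0], "roll": 0, "gripper": 0.0}, {"slide": [0, 8, 0.5], "roll": 0, "gripper": 0.0}, {"slide": [0, 12, 1], "roll": 0, "gripper": 0.0}, {"slide": [0, 15, 1.5], "roll": 0, "gripper": 0.0}, {"slide": [0, 18, 2], "roll": 0, "gripper": 0.0}, {"slide": [0, 20, 2.2], "roll": 0, "gripper": 0.0}, {"slide": [0, 22, 2.4], "roll": 0, "gripper": 0.0}, {"slide": [0, 23, 2.6], "roll": 0, "gripper": 0.0}, {"slide": [0, 23, 2.6], "roll": 0, "gripper": 0.0}, {"slide": [0, 23, 2.6], "roll": 0, "gripper": 0.0}]'

```text
clock: 6.97
position: [0.7182, -0.0272, 0.2964]
ee_rot: [-2.1, -2.337, -0.002]
force: [0.5, 5.3, 3.8]
width: 0.088
```

Run:
```python
from h import *
from cell import arm
import cv2
o=arm.observe();print(o["clock"],o["position"],o["force"],o["ft_torque"],rollneed(o),o["width"]*92)
h0=P3(handle(0),0);b=np.array([.46607,-.05468,.08195])-h0
for th in (1.65,1.7):print(th,tool(o,b+P3(handle(th),0)))
s=arm.get_image("scene");f=s["frame"][100:330,220:480]; cv2.imwrite("pics/s4.png",cv2.resize(f,None,fx=2.6,fy=2.6,interpolation=cv2.INTER_CUBIC))
```

```text
6.9667 [ 0.71817475 -0.02716213  0.29639895] [0.5253388  5.30949685 3.83793645] [1.0218312  0.00649398 0.00419635] 0.0006555456771599744 8.12648941865253
1.65 [-0.68485022 -9.13526627  0.60790402]
1.7 [-0.69322494  1.82116965  2.06512305]
```

View pics/s4.png

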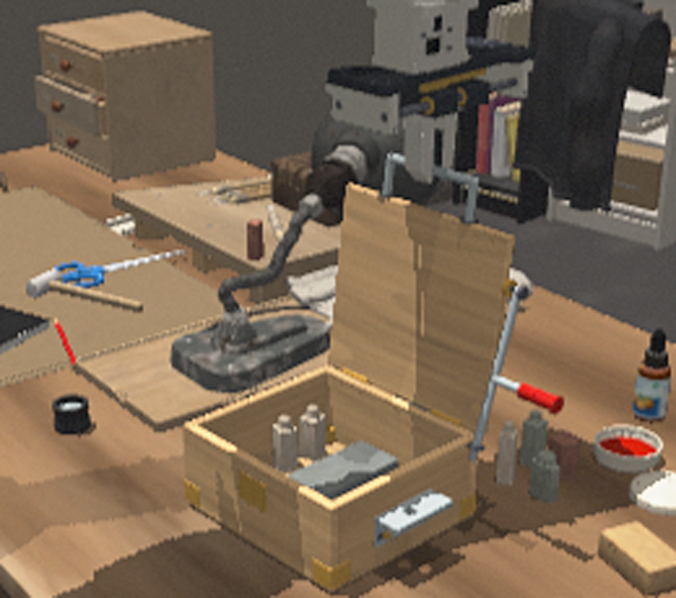

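The lid stands at about 1.69 rad in the view: handle at (430,165), sleeve at (540,397), and the rail with its dark hole at (410,512). I'll press the last bit to the stop and check the force.

jog_arm --increments '[{"slide": [0, 1, 0], "roll": 0, "gripper": 0.0}, {"slide": [0, 1.5, 0], "roll": 0, "gripper": 0.0}, {"slide": [0, 2, 0.2], "roll": 0, "gripper": 0.0}, {"slide": [0, 2.5, 0.2], "roll": 0, "gripper": 0.0}, {"slide": [0, 3, 0.3], "roll": 0, "gripper": 0.0}, {"slide": [0, 3, 0.3], "roll": 0, "gripper": 0.0}, {"slide": [0, 3, 0.3], "roll": 0, "gripper": 0.0}, {"slide": [0, 3, 0.3], "roll": 0, "gripper": 0.0}, {"slide": [0, 3, 0.3], "roll": 0, "gripper": 0.0}, {"slide": [0, 3, 0.3], "roll": 0, "gripper": 0.0}]'

```text
clock: 7.85
position: [0.72, -0.027, 0.2961]
ee_rot: [-2.099, -2.335, 0.0]
force: [-5.6, 4.8, 6.5]
width: 0.091
```

Run:
```python
from h import *
from cell import arm
o=arm.observe();print(o["clock"],o["position"],o["force"],o["ft_torque"],o["width"]*92)
```

```text
7.85 [ 0.71995679 -0.02696273  0.2960855 ] [-5.63979189  4.75236605  6.52264933] [1.11671814 1.29785558 0.09991971] 8.41290325241604
```

At the stop, with the force in x rising to -5.6 N. I'll release and lift off.

jog_arm --increments '[{"slide": [0, 1, 0], "roll": 0, "gripper": 0.1}, {"slide": [0, 1, 0], "roll": 0, "gripper": 0.15}, {"slide": [0, 1, 0], "roll": 0, "gripper": 0.2}, {"slide": [0, 1, 0], "roll": 0, "gripper": 0.22}, {"slide": [0, 1, 0], "roll": 0, "gripper": 0.22}, {"slide": [0, 1, -4], "roll": 0, "gripper": 0.22}, {"slide": [0, 1, -12], "roll": 0, "gripper": 0.22}, {"slide": [0, 1, -24], "roll": 0, "gripper": 0.22}, {"slide": [0, 1, -36], "roll": 0, "gripper": 0.22}, {"slide": [0, 1, -40], "roll": 0, "gripper": 0.22}]'

```text
clock: 8.68
position: [0.7225, -0.0279, 0.3385]
ee_rot: [2.099, 2.334, 0.003]
force: [0.2, 0.4, -0.2]
width: 0.219
```

Run:
```python
from h import *
from cell import arm
import cv2
o=arm.observe();print(o["clock"],o["position"],o["force"],o["ft_torque"],o["width"]*92)
for n in ("scene","top"):
    s=arm.get_image(n);pickle.dump(s,open(n+"5.pkl","wb"));warp(s,f"pics/r{n}5.png")
    f=s["frame"][100:330,250:480]; cv2.imwrite(f"pics/{n}5.png",cv2.resize(f,None,fx=2.6,fy=2.6,interpolation=cv2.INTER_CUBIC))
```

```text
8.6833 [ 0.72246159 -0.02788727  0.33854283] [ 0.20874422  0.41389373 -0.24642407] [-0.08307035  0.03324243  0.02328664] 20.141321180225795
```

View pics/scene5.png

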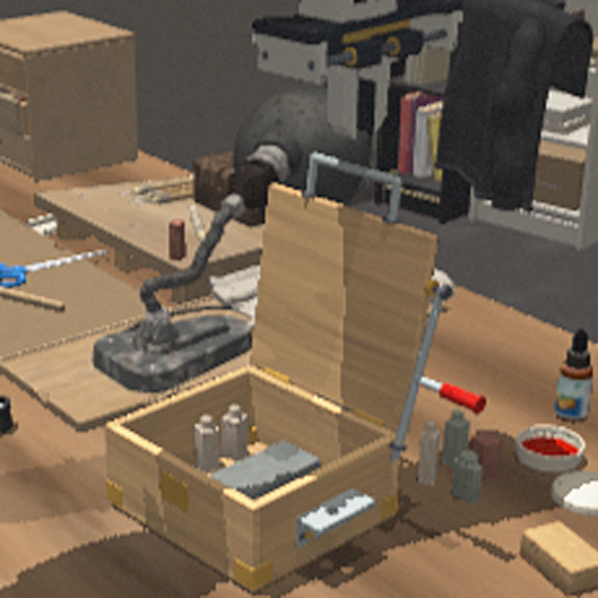

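View pics/top5.png

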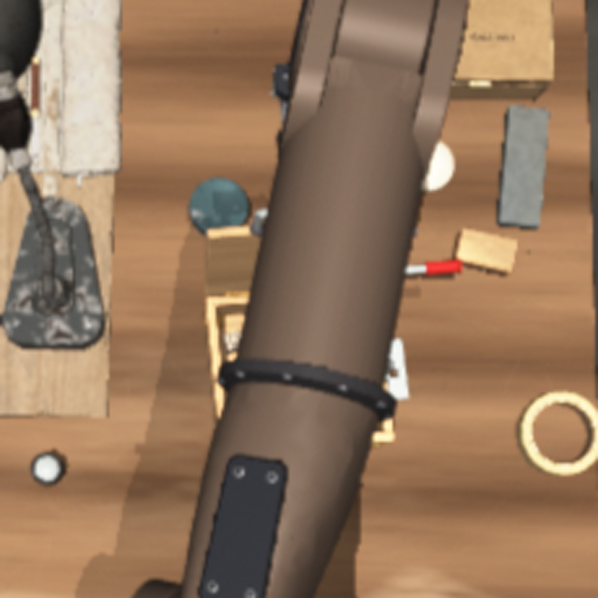

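View pics/rscene5.png

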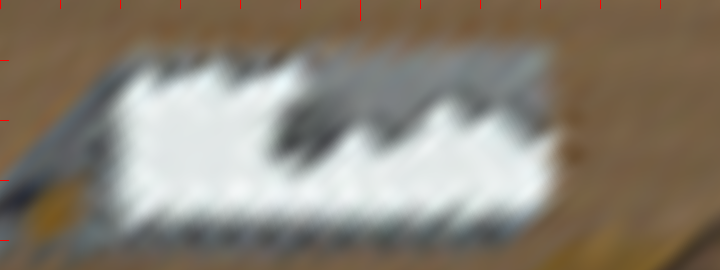

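View pics/rtop5.png

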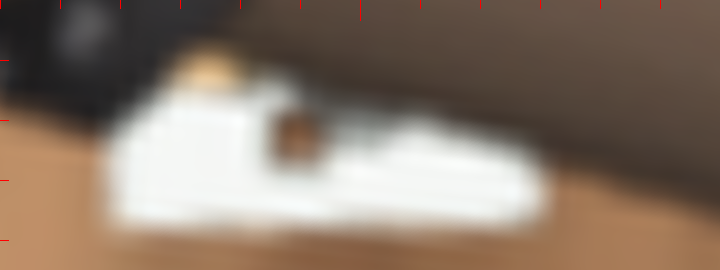

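Run:
```python
from h import *
t=pickle.load(open("top5.pkl","rb"));s=pickle.load(open("scene5.pkl","rb"))
import cv2
f=s["frame"][190:290,390:450]; cv2.imwrite("pics/sg5.png",cv2.resize(f,None,fx=6,fy=6,interpolation=cv2.INTER_CUBIC))
f=t["frame"][185:225,390:440]; cv2.imwrite("pics/tg5.png",cv2.resize(f,None,fx=10,fy=10,interpolation=cv2.INTER_CUBIC))
for ph in (0,.1,.2): print(ph,[ (proj(s,P3(rod(1.7,ph,l),y)),proj(t,P3(rod(1.7,ph,l),y))) for l,y in ((.08,-.144),(.08,-.180),(.157,-.114))])
```

```text
0 [(array([424.23253393, 249.87532178]), array([412.67132167, 198.59418252])), (array([437.15495528, 255.32541874]), array([424.91079967, 197.59032649])), (array([409.07778282, 275.90978694]), array([398.16959906, 208.36846103]))]
0.1 [(array([422.02311099, 250.38520768]), array([413.08122189, 201.11204769])), (array([434.9555265 , 255.87123895]), array([425.34304277, 200.10472142])), (array([404.77222391, 277.09254254]), array([398.88394411, 213.09708244]))]
0.2 [(array([419.87025717, 250.56404404]), array([413.54195741, 203.51811193])), (array([432.81673751, 256.08018334]), array([425.83294321, 202.50681726])), (array([400.53102072, 277.668736  ]), array([399.68106447, 217.64673794]))]
```

View pics/sg5.png

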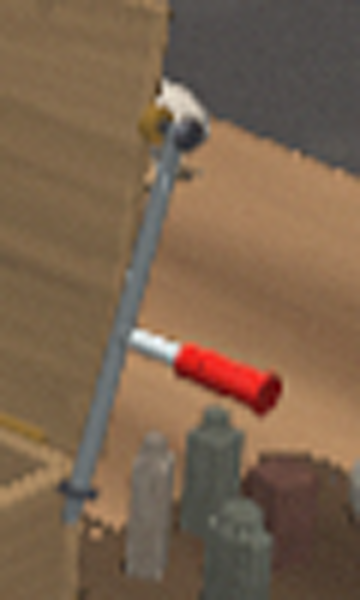

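View pics/tg5.png

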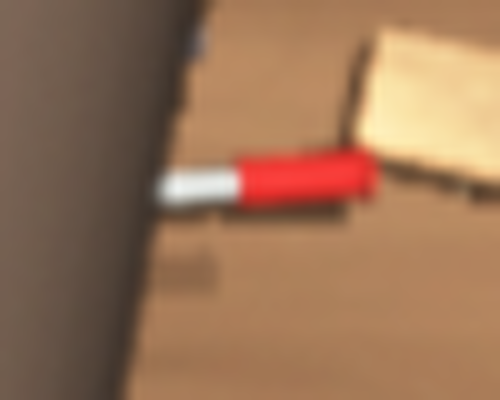

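Run:
```python
from h import *
from cell import arm
o=arm.observe()
G=P3(rod(1.7,.17,.08),-.166);print(G,rollneed(o))
for z in (.34,.26,G[2]-.014):print(tool(o,[G[0],G[1],z]))
```

```text
[ 0.70295602 -0.19959098  0.14967871] -0.00017917904015773978
[-168.75722489  -37.37100698   -2.73805312]
[-168.72007811  -37.56000693   77.261715  ]
[-168.6623514   -37.8537159   201.58264725]
```

jog_arm --increments '[{"slide": [-10, 0, -4], "roll": 0, "gripper": 0.22}, {"slide": [-30, -3, -4], "roll": 0, "gripper": 0.22}, {"slide": [-55, -9, -4], "roll": 0, "gripper": 0.3}, {"slide": [-80, -15, -4], "roll": 0, "gripper": 0.4}, {"slide": [-105, -22, -4], "roll": 0, "gripper": 0.5}, {"slide": [-130, -29, -4], "roll": 0, "gripper": 0.5}, {"slide": [-150, -34, 6], "roll": 0, "gripper": 0.5}, {"slide": [-166, -38, 25], "roll": 0, "gripper": 0.5}, {"slide": [-169, -38, 50], "roll": 0, "gripper": 0.5}, {"slide": [-169, -38, 77], "roll": 0, "gripper": 0.5}]'

```text
clock: 9.62
position: [0.701, -0.2035, 0.2584]
ee_rot: [2.104, 2.33, -0.001]
force: [0.3, 0.9, 0.3]
width: 0.5
```

Run:
```python
from h import *
from cell import arm
import cv2
o=arm.observe();print(o["position"],o["force"])
G=P3(rod(1.7,.17,.08),-.166);print(rollneed(o))
for z in (.26,G[2]-.014):print(tool(o,[G[0],G[1],z]))
for n in ("scene","top"):
    s=arm.get_image(n);f=s["frame"][130:330,300:500]; cv2.imwrite(f"pics/{n}6.png",cv2.resize(f,None,fx=3,fy=3,interpolation=cv2.INTER_CUBIC))
```

```text
[ 0.70098419 -0.20345506  0.25842426] [0.31267919 0.9149881  0.2900491 ]
-0.004070237947798594
[ 3.64047827  2.35576373 -1.58097451]
[  3.8690287    2.27845222 122.74008398]
```

View pics/scene6.png

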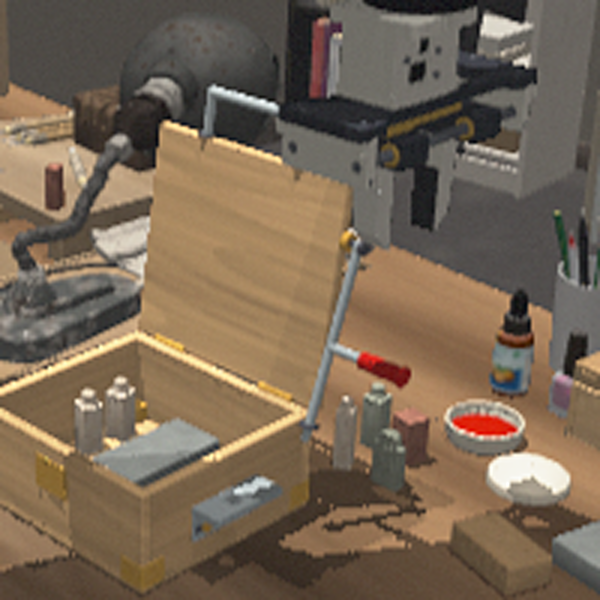

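View pics/top6.png

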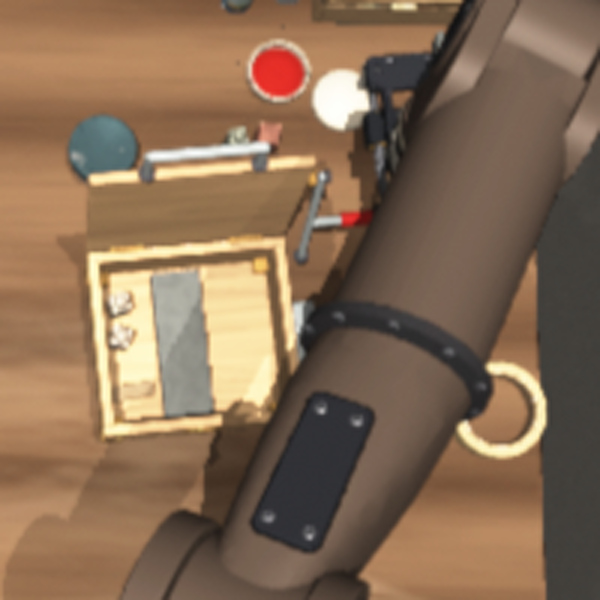

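jog_arm --increments '[{"slide": [3, 2, 8], "roll": 0, "gripper": 0.5}, {"slide": [3, 2, 24], "roll": 0, "gripper": 0.5}, {"slide": [3, 2, 42], "roll": 0, "gripper": 0.5}, {"slide": [3, 2, 60], "roll": 0, "gripper": 0.5}, {"slide": [3, 2, 78], "roll": 0, "gripper": 0.5}, {"slide": [3, 2, 94], "roll": 0, "gripper": 0.5}, {"slide": [3, 2, 106], "roll": 0, "gripper": 0.5}, {"slide": [3, 2, 115], "roll": 0, "gripper": 0.5}, {"slide": [3, 2, 121], "roll": 0, "gripper": 0.5}, {"slide": [3, 2, 121], "roll": 0, "gripper": 0.5}]'

```text
clock: 10.55
position: [0.7035, -0.1961, 0.1372]
ee_rot: [-2.1, -2.336, 0.001]
force: [-0.5, -0.2, -0.3]
width: 0.498
```

Run:
```python
from h import *
from cell import arm
import cv2
o=arm.observe();print(o["position"],o["force"])
G=P3(rod(1.7,.17,.08),-.166);print(rollneed(o))
print(tool(o,[G[0],G[1],G[2]-.014]))
for n in ("scene","top"):
    s=arm.get_image(n);f=s["frame"][150:300,360:480]; cv2.imwrite(f"pics/{n}7.png",cv2.resize(f,None,fx=4,fy=4,interpolation=cv2.INTER_CUBIC))
```

```text
[ 0.7034731  -0.19608296  0.13717768] [-0.46730827 -0.18978677 -0.27774532]
0.00022986439354366617
[-3.43385607 -0.88505495  1.49860582]
```

View pics/scene7.png

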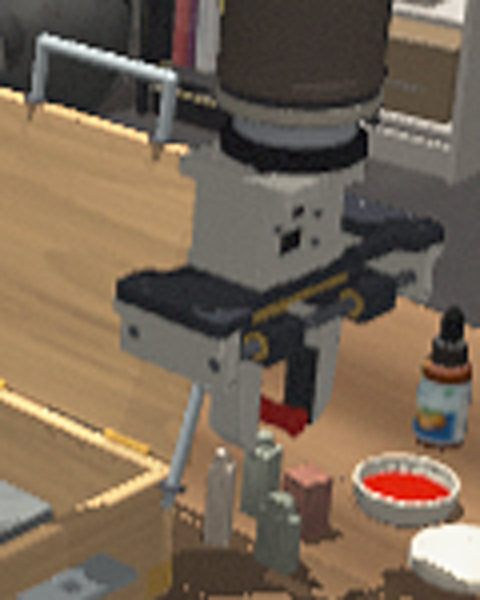

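View pics/top7.png

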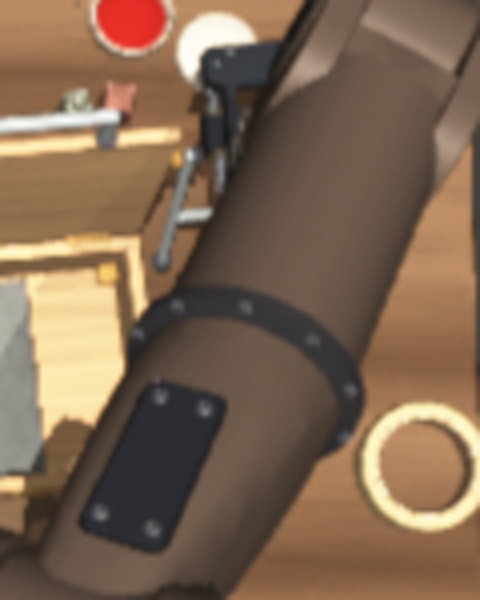

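jog_arm --increments '[{"slide": [-1.5, 0, 0], "roll": 0, "gripper": 0.45}, {"slide": [-3, 0, 1], "roll": 0, "gripper": 0.35}, {"slide": [-3, 0, 1], "roll": 0, "gripper": 0.25}, {"slide": [-3, 0, 1], "roll": 0, "gripper": 0.15}, {"slide": [-3, 0, 1], "roll": 0, "gripper": 0.0}, {"slide": [-3, 0, 1], "roll": 0, "gripper": 0.0}, {"slide": [-3, 0, 1], "roll": 0, "gripper": 0.0}, {"slide": [-3, 0, 1], "roll": 0, "gripper": 0.0}, {"slide": [-3, 0, 1], "roll": 0, "gripper": 0.0}, {"slide": [-3, 0, 1], "roll": 0, "gripper": 0.0}]' --newtons 20

```text
clock: 11.48
position: [0.7039, -0.1993, 0.1369]
ee_rot: [-2.101, -2.336, -0.0]
force: [-0.3, -0.4, 0.3]
width: 0.146
```

Run:
```python
from h import *
from cell import arm
import cv2
o=arm.observe();print(o["position"],o["force"],o["ft_torque"],o["width"]*92)
for n in ("scene","top"):
    s=arm.get_image(n);pickle.dump(s,open(n+"8.pkl","wb"));f=s["frame"][150:300,360:480]; cv2.imwrite(f"pics/{n}8.png",cv2.resize(f,None,fx=4,fy=4,interpolation=cv2.INTER_CUBIC))
# arm heights along forearm from top depth
d=s["depth"];K=np.linalg.inv(s["intrinsics"])
for (u,v) in [(360+60/4,150+520/4),(360+150/4,150+450/4),(360+220/4,150+350/4),(360+280/4,150+200/4),(360+340/4,150+60/4)]:
    z=d[int(v),int(u)];c=K@[u,v,1]*z;print(np.round(s["R"].T@(c-s["t"]),3))
```

```text
[ 0.7038612  -0.19928641  0.13688452] [-0.33033522 -0.35066551  0.33720153] [-0.05586394  0.09675107  0.02790565] 13.444520395609928
[0.439 0.003 0.695]
[ 0.47  -0.035  0.692]
[ 0.518 -0.071  0.66 ]
[ 0.597 -0.11   0.617]
[ 0.679 -0.152  0.573]
```

View pics/scene8.png

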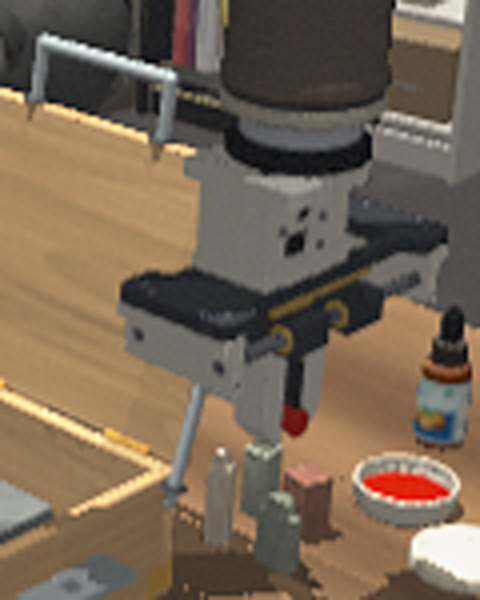

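```bash
cat >> h.py <<'E'
def w2c(p):
    d=np.asarray(p)[:2]-CH[:2];c,s=np.cos(CH[2]),np.sin(CH[2]);return np.array([c*d[0]+s*d[1],-s*d[0]+c*d[1],p[2]])
def solve_tip(xt,zt,l=.157,g=(.95,.7)):
    r=least_squares(lambda q:(rod(q[0],q[1],l)-[xt,zt])*1000,g);return r.x
E
python3 - <<'E'
from h import *
from scipy.optimize import brentq
T=w2c([.70386,-.19929,.13688]);print("tcp chest",T)
p0=brentq(lambda p:rod(1.7,p,.08)[0]-T[0],-.3,1);g0=rod(1.7,p0,.08);print("phi0",p0,g0,"sleeve-tcp",g0[1]-T[2])
for h in (-.0125,-.0103,-.008):
    for z in (.072,.058,.046): 
        q=solve_tip(h,z);print(h,z,q,(rod(q[0],q[1],.08)-g0)*1000)
E
```

```text
tcp chest [ 0.09334239 -0.16579635  0.13688   ]
phi0 0.15784718616716076 [0.09334239 0.14939779] sleeve-tcp 0.012517787105664535
-0.0125 0.072 [1.16832012 0.76190294] [-78.7585869  -5.3181936]
-0.0125 0.058 [1.02557569 0.78376721] [-87.6480093  -16.57823993]
-0.0125 0.046 [0.90329651 0.81231202] [-94.73077858 -27.20374423]
-0.0103 0.072 [1.17666284 0.74604763] [-77.10085043  -5.1167601 ]
-0.0103 0.058 [1.03098351 0.76830127] [-86.20146161 -16.39902619]
-0.0103 0.046 [0.90643354 0.79731555] [-93.43515653 -27.07732814]
-0.008 0.072 [1.18536807 0.72952002] [-75.36706665  -4.91135555]
-0.008 0.058 [1.03648782 0.75220033] [-84.69716    -16.21842534]
-0.008 0.046 [0.90947538 0.78172708] [-92.09349995 -26.95527212]
```

Run:
```python
from h import *
g0=rod(1.7,.158,.08)
A=[(1.7,.158),(1.7,.74),(1.177,.746)]
for a,b,n in ((A[0],A[1],10),(A[1],A[2],20)):
    for k in range(1,n+1):
        q=np.array(a)+(np.array(b)-a)*k/n;d=(rod(*q,.08)-g0)*1000;t=rod(*q,.157)
        print(np.round(q,3),"slide y,z",np.round([d[0],-d[1]],1),"tip",np.round(t*1000))
```

```text
[1.7   0.216] slide y,z [-4.4 -1.4] tip [63. 78.]
[1.7   0.274] slide y,z [-8.8 -3.2] tip [54. 82.]
[1.7   0.333] slide y,z [-13.   -5.1] tip [46. 86.]
[1.7   0.391] slide y,z [-17.1  -7.3] tip [38. 90.]
[1.7   0.449] slide y,z [-21.1  -9.7] tip [30. 95.]
[1.7   0.507] slide y,z [-24.9 -12.4] tip [ 23. 100.]
[1.7   0.565] slide y,z [-28.5 -15.3] tip [ 15. 106.]
[1.7   0.624] slide y,z [-32.  -18.3] tip [  9. 112.]
[1.7   0.682] slide y,z [-35.3 -21.6] tip [  2. 118.]
[1.7  0.74] slide y,z [-38.4 -25.1] tip [ -4. 125.]
[1.674 0.74 ] slide y,z [-40.7 -24.1] tip [ -5. 122.]
[1.648 0.741] slide y,z [-42.9 -23. ] tip [ -6. 120.]
[1.622 0.741] slide y,z [-45.2 -21.9] tip [ -7. 117.]
[1.595 0.741] slide y,z [-47.3 -20.8] tip [ -7. 115.]
[1.569 0.742] slide y,z [-49.5 -19.5] tip [ -8. 112.]
[1.543 0.742] slide y,z [-51.6 -18.2] tip [ -9. 109.]
[1.517 0.742] slide y,z [-53.7 -16.9] tip [ -9. 107.]
[1.491 0.742] slide y,z [-55.7 -15.5] tip [-10. 104.]
[1.465 0.743] slide y,z [-57.7 -14.1] tip [-10. 102.]
[1.438 0.743] slide y,z [-59.7 -12.6] tip [-11.  99.]
[1.412 0.743] slide y,z [-61.7 -11. ] tip [-11.  96.]
[1.386 0.744] slide y,z [-63.5  -9.4] tip [-11.  94.]
[1.36  0.744] slide y,z [-65.4  -7.8] tip [-11.  91.]
[1.334 0.744] slide y,z [-67.2  -6.1] tip [-11.  88.]
[1.308 0.744] slide y,z [-69.   -4.3] tip [-11.  85.]
[1.282 0.745] slide y,z [-70.7  -2.5] tip [-11.  83.]
[1.255 0.745] slide y,z [-72.4  -0.7] tip [-11.  80.]
[1.229 0.745] slide y,z [-74.    1.2] tip [-11.  77.]
[1.203 0.746] slide y,z [-75.5   3.1] tip [-11.  75.]
[1.177 0.746] slide y,z [-77.1   5.1] tip [-10.  72.]
```

jog_arm --increments '[{"slide": [0, -4.5, -1.4], "roll": 0, "gripper": 0.0}, {"slide": [0, -9, -3.2], "roll": 0, "gripper": 0.0}, {"slide": [0, -13.3, -5.1], "roll": 0, "gripper": 0.0}, {"slide": [0, -17.5, -7.3], "roll": 0, "gripper": 0.0}, {"slide": [0, -21.5, -9.7], "roll": 0, "gripper": 0.0}, {"slide": [0, -25.4, -12.4], "roll": 0, "gripper": 0.0}, {"slide": [0, -29, -15.3], "roll": 0, "gripper": 0.0}, {"slide": [0, -32.6, -18.3], "roll": 0, "gripper": 0.0}, {"slide": [0, -36, -21.6], "roll": 0, "gripper": 0.0}, {"slide": [0, -39, -25], "roll": 0, "gripper": 0.0}]'

```text
clock: 12.42
position: [0.6649, -0.2036, 0.1625]
ee_rot: [2.1, 2.335, 0.0]
force: [0.4, -2.2, -2.1]
width: 0.142
```

```bash
cat > look.py <<'E'
from h import *
from cell import arm
import cv2,sys
def look(k,box=(130,330,300,500),names=("scene","top"),fx=3):
    o=arm.observe();print(o["clock"],o["position"],"F",np.round(o["force"],1),"T",np.round(o["ft_torque"],2),o["width"]*92)
    T=w2c(o["position"]);G=np.array([T[0],T[2]+.0125])
    r=least_squares(lambda q:(rod(q[0],q[1],.08)-G)*1000,(1.3,.74));print("th,ph",r.x,"tip",rod(*r.x,.157)*1000, "y",T[1])
    for n in names:
        s=arm.get_image(n);pickle.dump(s,open(f"{n}{k}.pkl","wb"));f=s["frame"][box[0]:box[1],box[2]:box[3]]; cv2.imwrite(f"pics/{n}{k}.png",cv2.resize(f,None,fx=fx,fy=fx,interpolation=cv2.INTER_CUBIC))
E
python3 -c "
from look import *
look(9)"
```

```text
12.4167 [ 0.66491358 -0.20364298  0.16251675] F [ 0.4 -2.2 -2.1] T [-0.53  0.04  0.03] 13.020400126135888
th,ph [1.69754478 0.75011986] tip [ -5.03895014 125.7704997 ] y -0.1660043026282721
```

View pics/scene9.png

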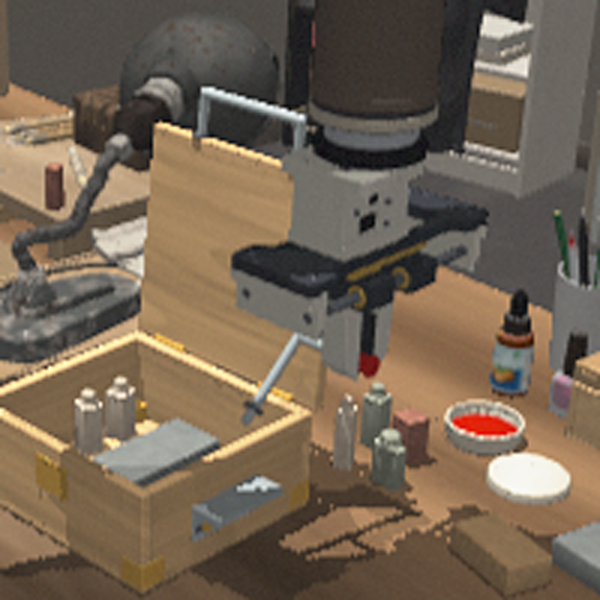

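View pics/top9.png

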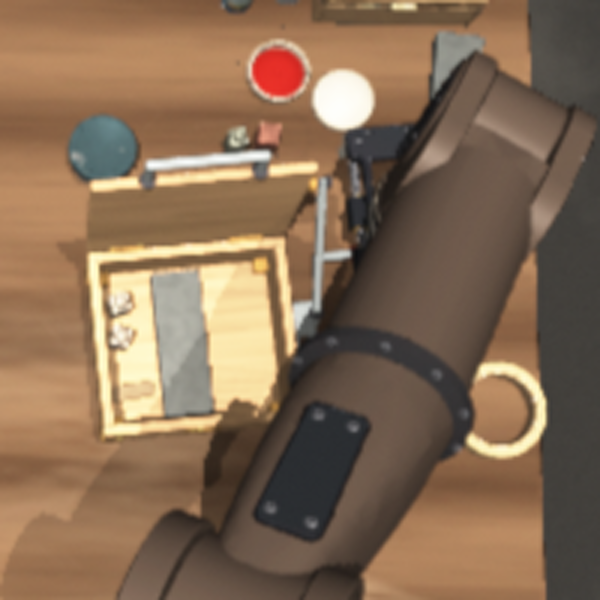

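jog_arm --increments '[{"slide": [0, -4, 2], "roll": 0, "gripper": 0.0}, {"slide": [0, -8.3, 4.2], "roll": 0, "gripper": 0.0}, {"slide": [0, -12.6, 6.8], "roll": 0, "gripper": 0.0}, {"slide": [0, -16.7, 9.5], "roll": 0, "gripper": 0.0}, {"slide": [0, -20.7, 12.4], "roll": 0, "gripper": 0.0}, {"slide": [0, -24.5, 15.6], "roll": 0, "gripper": 0.0}, {"slide": [0, -28.2, 18.9], "roll": 0, "gripper": 0.0}, {"slide": [0, -31.7, 22.5], "roll": 0, "gripper": 0.0}, {"slide": [0, -35, 26.2], "roll": 0, "gripper": 0.0}, {"slide": [0, -37, 28.5], "roll": 0, "gripper": 0.0}]'

```text
clock: 13.35
position: [0.6273, -0.2078, 0.1326]
ee_rot: [-2.101, -2.335, 0.001]
force: [-0.7, -3.1, 0.7]
width: 0.141
```

```bash
python3 -c "
from look import *
look(10,(180,300,340,440),fx=5)"
```

```text
13.35 [ 0.62726354 -0.20778693  0.1325659 ] F [-0.7 -3.1  0.7] T [-0.77  0.06  0.09] 12.97780542889517
th,ph [1.18484871 0.7517697 ] tip [-11.26736444  73.160993  ] y -0.16614156154016288
```

View pics/scene10.png

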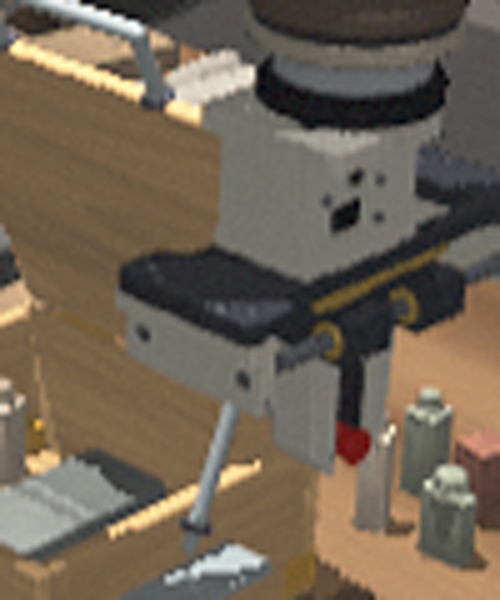

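View pics/top10.png

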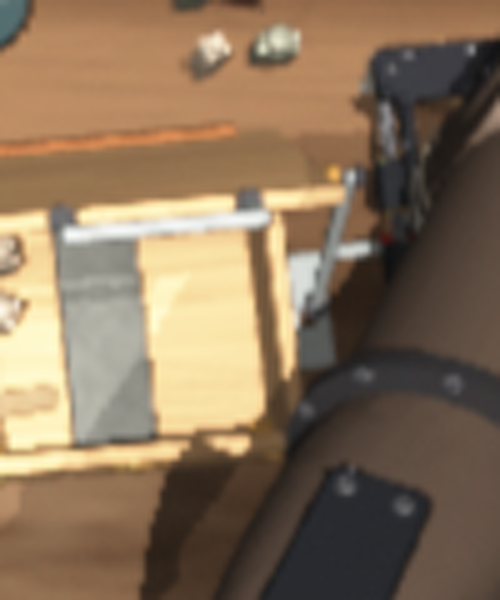

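```bash
python3 -c "
from h import *
s=pickle.load(open('scene10.pkl','rb'));t=pickle.load(open('top10.pkl','rb'))
for x in (-.0113,):
  for l in (.157,.145):
    p=P3(rod(1.185,.752,l),-.114);print(proj(s,p),proj(t,p))
h=P3([-.0103,.058],-.114);print('hole',proj(s,h),proj(t,h))
"
```

```text
[377.42358797 290.98375464] [402.19161096 242.62200361]
[378.92689873 285.98095832] [402.72730998 240.68920464]
hole [377.52066395 296.63443695] [401.23215505 242.99874138]
```

```bash
cat >> h.py <<'E'
def plan(o,pts):
    T=w2c(o["position"]);G=np.array([T[0],T[2]+.0125])
    for x,z in pts:
        q=solve_tip(x,z);d=(rod(*q,.08)-G)*1000;print((x,z),"th",round(q[0],3),"slide y,z",np.round([d[0],-d[1]],1))
E
python3 -c "
from h import *
from cell import arm
plan(arm.observe(),[(-.0105,z) for z in (.07,.066,.062,.060,.058,.056,.054,.052,.049,.046)])"
```

```text
(-0.0105, 0.07) th 1.155 slide y,z [-1.5  2.3]
(-0.0105, 0.066) th 1.114 slide y,z [-4.1  5.5]
(-0.0105, 0.062) th 1.072 slide y,z [-6.7  8.7]
(-0.0105, 0.06) th 1.051 slide y,z [-8.  10.4]
(-0.0105, 0.058) th 1.03 slide y,z [-9.2 12.1]
(-0.0105, 0.056) th 1.01 slide y,z [-10.5  13.8]
(-0.0105, 0.054) th 0.989 slide y,z [-11.7  15.5]
(-0.0105, 0.052) th 0.968 slide y,z [-12.9  17.3]
(-0.0105, 0.049) th 0.937 slide y,z [-14.7  20. ]
(-0.0105, 0.046) th 0.906 slide y,z [-16.4  22.7]
```

jog_arm --increments '[{"slide": [0, -1.5, 2.3], "roll": 0, "gripper": 0.0}, {"slide": [0, -2.8, 3.9], "roll": 0, "gripper": 0.0}, {"slide": [0, -4.1, 5.5], "roll": 0, "gripper": 0.0}, {"slide": [0, -5.4, 7.1], "roll": 0, "gripper": 0.0}, {"slide": [0, -6.7, 8.7], "roll": 0, "gripper": 0.0}, {"slide": [0, -7.4, 9.6], "roll": 0, "gripper": 0.0}, {"slide": [0, -8, 10.4], "roll": 0, "gripper": 0.0}, {"slide": [0, -8.6, 11.2], "roll": 0, "gripper": 0.0}, {"slide": [0, -8.6, 11.2], "roll": 0, "gripper": 0.0}, {"slide": [0, -8.6, 11.2], "roll": 0, "gripper": 0.0}]'

```text
clock: 14.28
position: [0.6195, -0.2086, 0.122]
ee_rot: [2.101, 2.336, -0.001]
force: [-1.3, -4.6, -0.9]
width: 0.142
```

```bash
python3 -c "
from look import *
look(11,(230,310,350,420),("scene",),fx=7)
plan(arm.observe(),[(-.0105,z) for z in (.058,.057,.056,.054,.052,.049,.046)])"
```

```text
Traceback (most recent call last):
NameError: name 'scene' is not defined
```

```bash
python3 -c "
from look import *
look(11,(230,310,350,420),('scene','top'),fx=7)
plan(arm.observe(),[(-.0105,z) for z in (.058,.057,.056,.054,.052,.049,.046)])"
```

```text
14.2833 [ 0.61951122 -0.20857865  0.1220358 ] F [-1.3 -4.6 -0.9] T [-1.17  0.17  0.09] 13.063173196995765
th,ph [1.05041727 0.76246708] tip [-9.97495231 59.78115179] y -0.16610862889329703
(-0.0105, 0.058) th 1.03 slide y,z [-1.5  1.6]
(-0.0105, 0.057) th 1.02 slide y,z [-2.2  2.4]
(-0.0105, 0.056) th 1.01 slide y,z [-2.8  3.3]
(-0.0105, 0.054) th 0.989 slide y,z [-4.  5.]
(-0.0105, 0.052) th 0.968 slide y,z [-5.2  6.8]
(-0.0105, 0.049) th 0.937 slide y,z [-7.   9.5]
(-0.0105, 0.046) th 0.906 slide y,z [-8.8 12.2]
```

View pics/scene11.png

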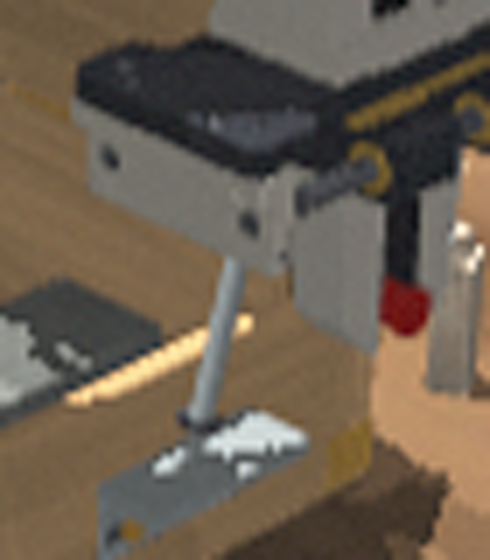

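View pics/top11.png

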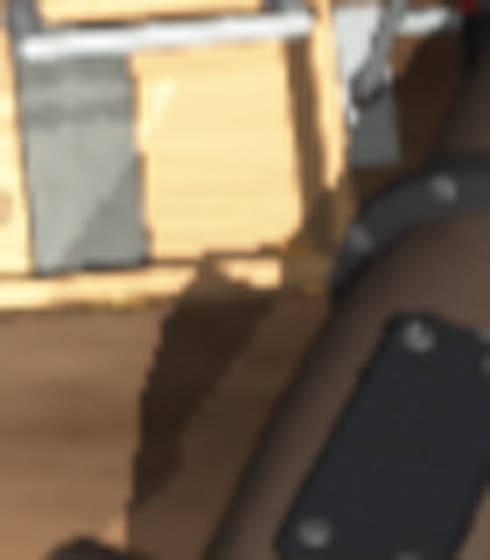

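jog_arm --increments '[{"slide": [-0.3, -0.6, 0.8], "roll": 0, "gripper": 0.0}, {"slide": [-0.6, -1, 1.2], "roll": 0, "gripper": 0.0}, {"slide": [-0.6, -1.5, 1.6], "roll": 0, "gripper": 0.0}, {"slide": [-0.6, -1.9, 2], "roll": 0, "gripper": 0.0}, {"slide": [-0.6, -2.2, 2.4], "roll": 0, "gripper": 0.0}, {"slide": [-0.6, -2.5, 2.9], "roll": 0, "gripper": 0.0}, {"slide": [-0.6, -2.8, 3.3], "roll": 0, "gripper": 0.0}, {"slide": [-0.6, -2.8, 3.3], "roll": 0, "gripper": 0.0}, {"slide": [-0.6, -2.8, 3.3], "roll": 0, "gripper": 0.0}, {"slide": [-0.6, -2.8, 3.3], "roll": 0, "gripper": 0.0}]'

```text
clock: 15.22
position: [0.6169, -0.2089, 0.1187]
ee_rot: [-2.1, -2.336, -0.0]
force: [-0.7, -2.7, -0.8]
width: 0.146
```

```bash
python3 -c "
from look import *
look(12,(230,310,350,420),('scene',),fx=7)
plan(arm.observe(),[(-.0105,z) for z in (.058,.057,.056,.054,.052,.049,.046)])"
```

```text
15.2167 [ 0.6169098  -0.20894668  0.11871025] F [-0.7 -2.7 -0.8] T [-0.58  0.22  0.05] 13.417077574393842
th,ph [1.00933683 0.77249754] tip [-10.27105236  55.91857627] y -0.16619935285246895
(-0.0105, 0.058) th 1.03 slide y,z [ 1.1 -1.8]
(-0.0105, 0.057) th 1.02 slide y,z [ 0.5 -0.9]
(-0.0105, 0.056) th 1.01 slide y,z [-0.1 -0. ]
(-0.0105, 0.054) th 0.989 slide y,z [-1.3  1.7]
(-0.0105, 0.052) th 0.968 slide y,z [-2.5  3.5]
(-0.0105, 0.049) th 0.937 slide y,z [-4.3  6.2]
(-0.0105, 0.046) th 0.906 slide y,z [-6.1  8.9]
```

View pics/scene12.png

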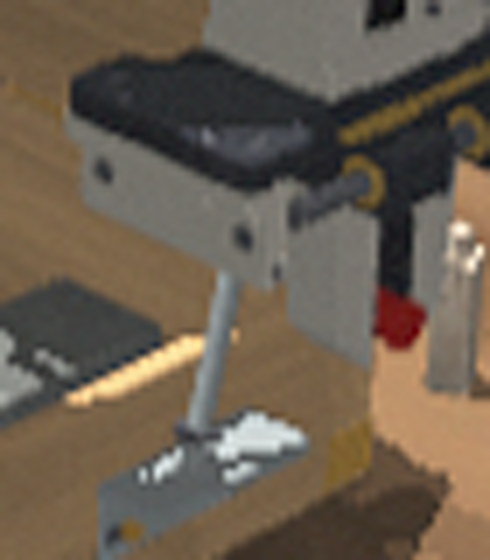

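jog_arm --increments '[{"slide": [-0.2, -0.6, 0.8], "roll": 0, "gripper": 0.0}, {"slide": [-0.3, -1, 1.2], "roll": 0, "gripper": 0.0}, {"slide": [-0.3, -1.3, 1.7], "roll": 0, "gripper": 0.0}, {"slide": [-0.3, -1.6, 2.1], "roll": 0, "gripper": 0.0}, {"slide": [-0.3, -1.9, 2.6], "roll": 0, "gripper": 0.0}, {"slide": [-0.3, -2.2, 3], "roll": 0, "gripper": 0.0}, {"slide": [-0.3, -2.5, 3.5], "roll": 0, "gripper": 0.0}, {"slide": [-0.3, -2.5, 3.5], "roll": 0, "gripper": 0.0}, {"slide": [-0.3, -2.5, 3.5], "roll": 0, "gripper": 0.0}, {"slide": [-0.3, -2.5, 3.5], "roll": 0, "gripper": 0.0}]'

```text
clock: 16.1
position: [0.6144, -0.2094, 0.1152]
ee_rot: [-2.1, -2.336, -0.0]
force: [-2.4, 0.5, -0.7]
width: 0.146
```

```bash
python3 -c "
from look import *
look(13,(230,310,350,420),('scene',),fx=7)
plan(arm.observe(),[(-.0105,z) for z in (.058,.056,.054,.052,.049,.046)])"
```

```text
16.1 [ 0.61443325 -0.20940571  0.1151728 ] F [-2.4  0.5 -0.7] T [0.13 0.25 0.09] 13.414522430425874
th,ph [0.96736418 0.78232602] tip [-10.35416306  51.9016343 ] y -0.16639378379122596
(-0.0105, 0.058) th 1.03 slide y,z [ 3.7 -5.3]
(-0.0105, 0.056) th 1.01 slide y,z [ 2.4 -3.6]
(-0.0105, 0.054) th 0.989 slide y,z [ 1.2 -1.9]
(-0.0105, 0.052) th 0.968 slide y,z [-0.  -0.1]
(-0.0105, 0.049) th 0.937 slide y,z [-1.8  2.6]
(-0.0105, 0.046) th 0.906 slide y,z [-3.6  5.4]
```

View pics/scene13.png

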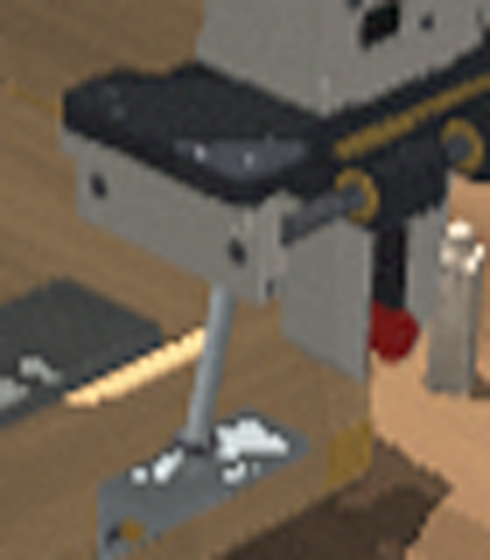

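The pin is about 6 mm into the hole by my estimate. The collar, at (197,447), is close to the rail and forces are small. I'll carry on to the collar.

jog_arm --increments '[{"slide": [0, -0.6, 0.9], "roll": 0, "gripper": 0.0}, {"slide": [0, -0.9, 1.3], "roll": 0, "gripper": 0.0}, {"slide": [0, -1.2, 1.7], "roll": 0, "gripper": 0.0}, {"slide": [0, -1.5, 2.2], "roll": 0, "gripper": 0.0}, {"slide": [0, -1.8, 2.6], "roll": 0, "gripper": 0.0}, {"slide": [0, -2.1, 3.1], "roll": 0, "gripper": 0.0}, {"slide": [0, -2.4, 3.5], "roll": 0, "gripper": 0.0}, {"slide": [0, -2.7, 4], "roll": 0, "gripper": 0.0}, {"slide": [0, -2.7, 4], "roll": 0, "gripper": 0.0}, {"slide": [0, -2.7, 4], "roll": 0, "gripper": 0.0}]'

```text
clock: 16.98
position: [0.6117, -0.2098, 0.1112]
ee_rot: [-2.1, -2.336, -0.0]
force: [-1.4, 2.2, -1.8]
width: 0.146
```

```bash
python3 -c "
from look import *
look(14,(230,310,350,420),('scene',),fx=7)
plan(arm.observe(),[(-.0105,z) for z in (.049,.047,.046,.045)])"
```

```text
16.9833 [ 0.61174543 -0.20982707  0.11119028] F [-1.4  2.2 -1.8] T [ 0.64  0.39 -0.  ] 13.411136717467043
th,ph [0.92157808 0.79488442] tip [-10.54668022  47.50575395] y -0.16652840491451723
(-0.0105, 0.049) th 0.937 slide y,z [ 0.9 -1.4]
(-0.0105, 0.047) th 0.916 slide y,z [-0.2  0.5]
(-0.0105, 0.046) th 0.906 slide y,z [-0.8  1.4]
(-0.0105, 0.045) th 0.896 slide y,z [-1.4  2.3]
```

View pics/scene14.png

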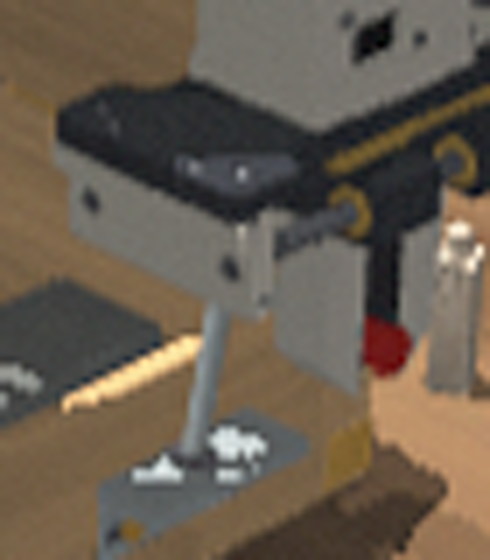

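jog_arm --increments '[{"slide": [0.2, -0.2, 0.4], "roll": 0, "gripper": 0.0}, {"slide": [0.3, -0.4, 0.7], "roll": 0, "gripper": 0.0}, {"slide": [0.3, -0.6, 1.0], "roll": 0, "gripper": 0.0}, {"slide": [0.3, -0.8, 1.4], "roll": 0, "gripper": 0.0}, {"slide": [0.3, -1, 1.7], "roll": 0, "gripper": 0.0}, {"slide": [0.3, -1.2, 2.0], "roll": 0, "gripper": 0.0}, {"slide": [0.3, -1.2, 2.0], "roll": 0, "gripper": 0.0}, {"slide": [0.3, -1.2, 2.0], "roll": 0, "gripper": 0.0}, {"slide": [0.3, -1.2, 2.0], "roll": 0, "gripper": 0.0}, {"slide": [0.3, -1.2, 2.0], "roll": 0, "gripper": 0.0}]'

```text
clock: 17.87
position: [0.6107, -0.2099, 0.1094]
ee_rot: [2.101, 2.336, 0.0]
force: [-1.7, 3.0, 0.0]
width: 0.147
```

```bash
python3 -c "
from look import *
look(15,(230,310,350,420),('scene',),fx=7)
plan(arm.observe(),[(-.0105,z) for z in (.047,.046,.045)])"
```

```text
17.8667 [ 0.61069763 -0.20991832  0.10937818] F [-1.7  3.   0. ] T [0.54 0.25 0.12] 13.495038678225523
th,ph [0.90143945 0.79931417] tip [-10.40014344  45.52748533] y -0.16650828509228546
(-0.0105, 0.047) th 0.916 slide y,z [ 0.8 -1.4]
(-0.0105, 0.046) th 0.906 slide y,z [ 0.2 -0.4]
(-0.0105, 0.045) th 0.896 slide y,z [-0.3  0.5]
```

View pics/scene15.png

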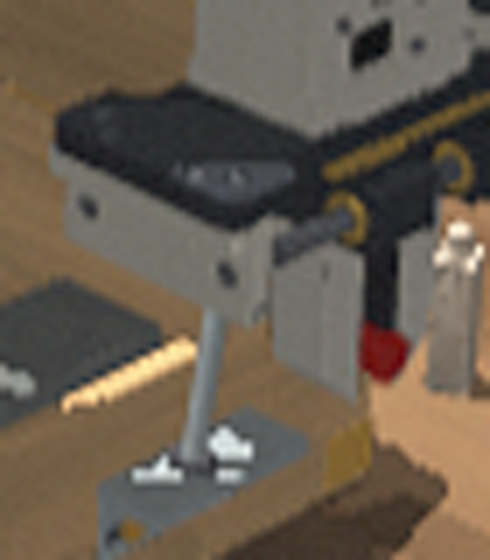

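jog_arm --increments '[{"slide": [0.2, -0.2, 0.3], "roll": 0, "gripper": 0.0}, {"slide": [0.4, -0.4, 0.6], "roll": 0, "gripper": 0.0}, {"slide": [0.4, -0.5, 0.9], "roll": 0, "gripper": 0.0}, {"slide": [0.4, -0.7, 1.2], "roll": 0, "gripper": 0.0}, {"slide": [0.4, -0.9, 1.5], "roll": 0, "gripper": 0.0}, {"slide": [0.4, -0.9, 1.5], "roll": 0, "gripper": 0.0}, {"slide": [0.4, -0.9, 1.5], "roll": 0, "gripper": 0.0}, {"slide": [0.4, -0.9, 1.5], "roll": 0, "gripper": 0.0}, {"slide": [0.4, -0.9, 1.5], "roll": 0, "gripper": 0.0}, {"slide": [0.4, -0.9, 1.5], "roll": 0, "gripper": 0.0}]'

```text
clock: 18.75
position: [0.6104, -0.2099, 0.1087]
ee_rot: [2.1, 2.335, 0.001]
force: [-0.9, 2.1, 6.6]
width: 0.149
```

```bash
python3 -c "
from look import *
look(16,(230,310,350,420),('scene',),fx=7)"
```

```text
18.75 [ 0.61043319 -0.20990934  0.10868866] F [-0.9  2.1  6.6] T [0.43 0.29 0.04] 13.687653769486602
th,ph [0.89401181 0.7994771 ] tip [-10.10722685  44.76748798] y -0.16647137876191434
```

View pics/scene16.png

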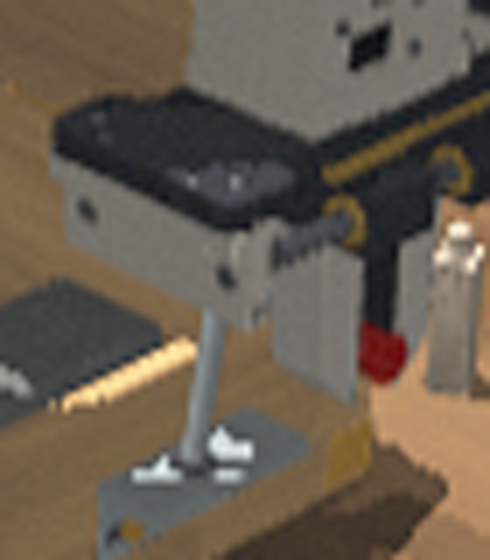

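Contact: commanded 1.5 mm further, it went only 0.7 mm, with Fz up to +6.6 N at about 12 to 13 mm estimated pin depth. I'll open gently and check the lid holds before withdrawing.

jog_arm --increments '[{"slide": [0, 0, 0], "roll": 0, "gripper": 0.16}, {"slide": [0, 0, 0], "roll": 0, "gripper": 0.18}, {"slide": [0, 0, 0], "roll": 0, "gripper": 0.2}, {"slide": [0, 0, 0], "roll": 0, "gripper": 0.24}, {"slide": [0, 0, 0], "roll": 0, "gripper": 0.28}, {"slide": [0, 0, 0], "roll": 0, "gripper": 0.34}, {"slide": [0, 0, 0], "roll": 0, "gripper": 0.4}, {"slide": [0, 0, 0], "roll": 0, "gripper": 0.4}, {"slide": [0, 0, 0], "roll": 0, "gripper": 0.4}, {"slide": [0, 0, 0], "roll": 0, "gripper": 0.4}]'

```text
clock: 19.63
position: [0.6097, -0.2096, 0.1078]
ee_rot: [2.101, 2.336, -0.0]
force: [1.1, -0.8, 0.3]
width: 0.398
```

```bash
python3 -c "
from look import *
look(17,(210,310,330,430),('scene',),fx=6)"
```

```text
19.6333 [ 0.60970685 -0.20957441  0.10780692] F [ 1.1 -0.8  0.3] T [-0.06  0.05  0.04] 36.577858186569266
th,ph [0.88411647 0.80404469] tip [-10.38677732  43.8366312 ] y -0.16606147582737046
```

View pics/scene17.png

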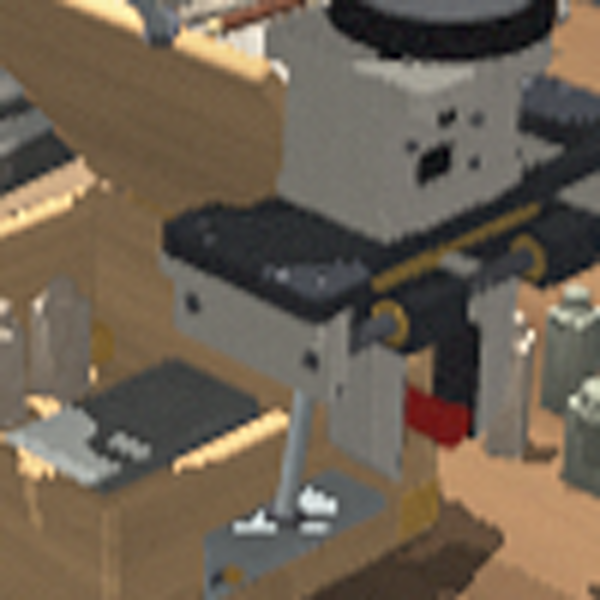

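The lid holds by itself with the fingers open and the sleeve free at (435,415). I'll withdraw upward and then to the right.

jog_arm --increments '[{"slide": [0, 0, -3], "roll": 0, "gripper": 0.4}, {"slide": [0, 0, -10], "roll": 0, "gripper": 0.4}, {"slide": [0, 0, -22], "roll": 0, "gripper": 0.4}, {"slide": [0, 0, -38], "roll": 0, "gripper": 0.4}, {"slide": [0, 0, -56], "roll": 0, "gripper": 0.4}, {"slide": [-10, 0, -76], "roll": 0, "gripper": 0.4}, {"slide": [-30, 0, -96], "roll": 0, "gripper": 0.4}, {"slide": [-50, 0, -116], "roll": 0, "gripper": 0.4}, {"slide": [-65, 0, -130], "roll": 0, "gripper": 0.4}, {"slide": [-70, 0, -140], "roll": 0, "gripper": 0.4}]'

```text
clock: 20.52
position: [0.6169, -0.2827, 0.2512]
ee_rot: [2.102, 2.33, -0.001]
force: [-0.4, -1.0, 0.4]
width: 0.402
```

```bash
python3 -c "
from look import *
look(18,(170,310,300,440),('scene','top'),fx=4)
look(19,(0,480,0,640),('scene','top'),fx=1)"
```

```text
20.5167 [ 0.61689353 -0.28274638  0.25118372] F [-0.4 -1.   0.4] T [-0.11  0.08  0.02] 36.9577249146661
th,ph [1.36036474 2.27084654] tip [-69.91923103 299.89599977] y -0.239583110806132
20.6167 [ 0.61751822 -0.28086394  0.25036154] F [-0.   0.4 -0. ] T [-0.07  0.01 -0.01] 36.55027879485192
th,ph [1.37028731 2.246079  ] tip [-69.62894139 298.06110279] y -0.2377773349241857
```

View pics/scene18.png

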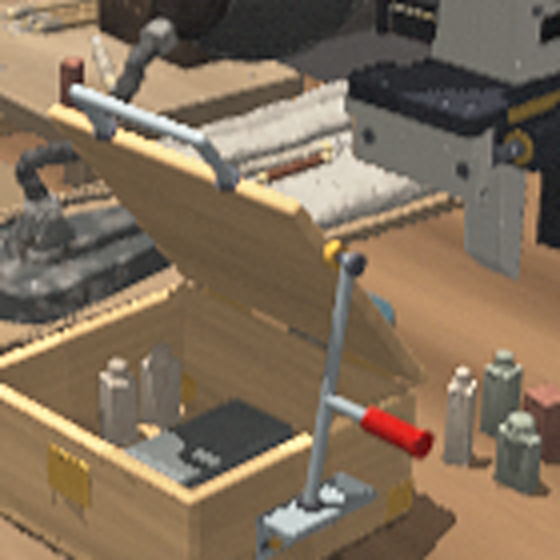

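View pics/top19.png

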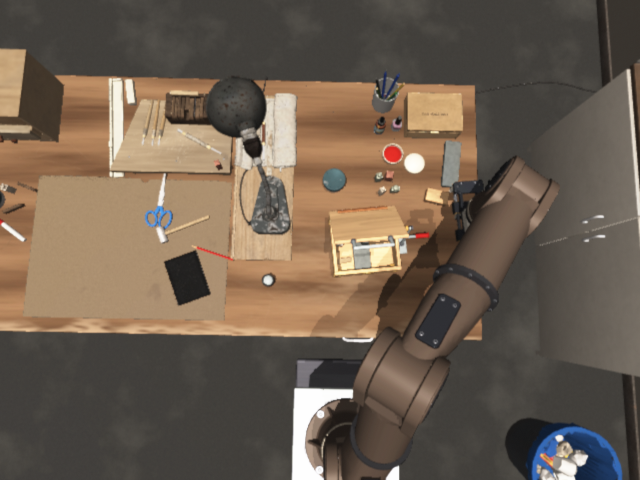

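```bash
python3 -c "
from h import *
import cv2
s=pickle.load(open('scene19.pkl','rb'))
f=s['frame'][225:310,360:415];cv2.imwrite('pics/c19.png',cv2.resize(f,None,fx=7,fy=7,interpolation=cv2.INTER_CUBIC))
for z in (.046,.049,.052):
  q=solve_tip(-.0103,z);print(z,q,[np.round(proj(s,P3(p,y)),1).tolist() for p,y in ((pivot(q[0]),-.114),(rod(*q,.08),-.18),(rod(*q,.145),-.114),(handle(q[0]),-.05),(handle(q[0]),.05))])
"
```

```text
0.046 [0.90643354 0.79731555] [[386.4, 236.0], [404.7, 281.3], [378.0, 296.4], [349.2, 206.0], [318.5, 193.8]]
0.049 [0.93738731 0.78924699] [[387.6, 234.5], [405.3, 279.9], [378.1, 295.3], [351.1, 203.5], [320.3, 191.5]]
0.052 [0.9684875 0.7817133] [[388.8, 233.0], [405.9, 278.5], [378.3, 294.1], [353.1, 201.2], [322.2, 189.3]]
```

View pics/c19.png

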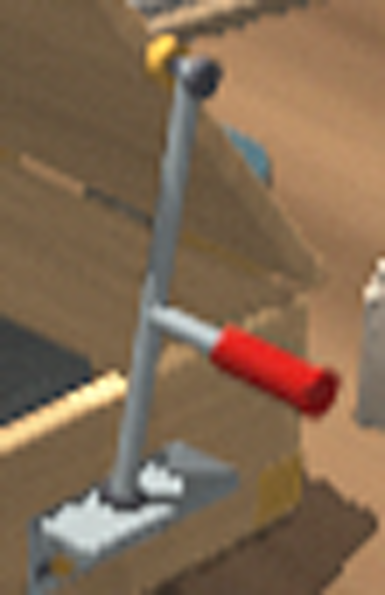

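```bash
python3 -c "
from cell import arm
o=arm.observe();print(o['clock'],o['force'],abs(o['dq']).max());print(arm.sign_off())"
```

```text
20.7167 [ 0.39712999  0.23738241 -1.18363134] 0.021082225752137525
the job is handed in; nothing more can be done
None
```

The chest is open with its lid propped by the stay rod, and the job is handed in at about 20.7 s of the 72 s allowed.

**What I did:**
- **Lid:** I lifted it by the bar handle, laid it back until it touched the stop, and released it there.
- **Rod:** I took it by the red sleeve and brought rod and lid forward together.
- **Hole:** I had located it in the camera images at chest x of about -10 mm. The pin went in there on the first try, so I did not have to feel along the rail.
- **Seating:** I lowered the rod until the collar met resistance at 6.6 N, with the pin an estimated 12 to 13 mm deep, then let go and moved the arm clear.

**Last checks:**
- The final pictures show the collar on the rail and the lid standing by itself at about 0.91 rad, close to the expected collar-home position.
- The highest force I read at the wrist was about 14 N, early in the lid swing. The highest while handling the rod was about 7 N. I read forces only at the end of each move, so I cannot rule out short peaks in between.
- In the last top view the notebook, tape roll and loupe look unmoved; I did not measure this. The arm hides part of the tape roll's area there.
- Estimated tip height at contact was 44.8 mm, against the nominal 46 mm, which is within the calibration error. No check failed.

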